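Index the specimen table and show the flanged pin to the inspection camera

ROBOT

A 6-joint arm with a two-finger parallel gripper is mounted at the origin on the work surface. World frame = base frame: x ahead of the robot, y to its left, z up, the work surface at z = 0. Lengths are in mm, angles in rad, forces in N, time in s.
With the tool pointing down it reaches from about 350 to 775 mm from the base axis. Payload 7.3 kg.
Tool frame: the origin (TCP) lies at the very end of the fingers, on their centre line; the grasp point (between the pads) lies 19 mm behind it (pinch_z is the distance from the TCP to the grasp point, in mm); z points along the fingers, y is the direction in which the jaws open and shut (so a half turn about z gives the same grasp; the last joint's range is limited). The gripper opens to 92 mm and grips with 3 to 60 N. Pads are 19 mm wide; open, the fingers measure 130 mm over their backs; the gripper's body (75 mm by 190 mm) begins 47 mm behind the grasp point.
Start: joints at [-1.389, 0.342, 1.524, -0, 1.275, -0.146], TCP at [169.052, -497.058, 226.741] pointing down, gripper open.
Joint ranges: [-2.53, 2.53], [-0.77, 2.02], [0.04, 2.7], [-1, 4.14], [0.28, 2.66], [-3.11, 3.11]. Speed limits (rad/s): [2.57, 2.57, 3.14, 3.14, 3.14, 3.14].

INTERFACE

Orientations are given as [roll, pitch, yaw] about the fixed x, y, z axes, in that order (R = Rz(yaw) Ry(pitch) Rx(roll)).
In Python, from plant import * gives the robot as it stands.
- The arm moves only by the tool step_arm, never from a script. Its argument "moves" is one flat list of numbers, 7 for each row, row after row: the shift along the tool's x, y, z scaled (see below), then the turn, a rotation vector about the tool's x, y, z scaled (see below), then the closure, from -1 (fully open) to 1 (shut). A call has 1 to 8 rows; each row shifts and turns the pose as measured when the row begins, along the tool's axes as they then stand; what a row does not reach is not made up. The controller multiplies each number of a shift by 2 cm and each number of a turn by 4 degrees. A row lasts 1/12 s, in which the tool goes at most 41.7 mm and 7.16 degrees, less where a joint would pass 70% of its speed; a pose out of reach is approached as far as the arm can. A call with a number of a shift or a turn outside -1 to 1 is refused whole. A call with a gripper value outside its range is refused whole. The fingers move at their own pace and stop on an object; the grip force is fixed at half the most. Time passes only in rows, so rows that do not move let the fingers close. It gives the time, the measured TCP pose, the force and the opening at its end, in the units of the state.
- get_obs(): the state, without advancing time (a new reading comes with each control period).
- capture(name): name is "side" or "top"; returns the picture (420x560x3 uint8, red, green, blue); there is no depth.
- get_calibration(name): a dict with "mtx" (3x3 intrinsics, pixels), "eye" and "orientation" of the camera in the world. Camera axes: x right, y down, z forward; pixel columns grow to the right and rows downward; lengths in mm; the calibration is good to about 2 mm. A picture is of the moment at which its call begins. get_calibration takes no time and is no camera call.
- close_job(): hands the job in, once; it reports no verdict.
The state is a dict: "time": time; "joint_positions": joint angles; "dq": joint speeds; "tau": joint torques, N m; "tool_pos": TCP position; "tcp_rot": TCP orientation; "contact_force": force on the tool from outside, world axes, zero at the start; "moment": the same for the moment, N m; "grip_width": finger opening in mm.
Only numpy, scipy, OpenCV 4.12 (cv2) and the standard library are available. Lean on these libraries where they do the work, as an engineer would, in place of code of your own. Each camera call takes 0.05 s, during which the arm holds its last target.

TASK

Turn the rotary specimen table one position clockwise (seen from above) so that the flanged pin comes out from under the scan head and clicks in at the brass pointer, and leave the table there. Then pick the flanged pin out of its seat and hold it up in the air in front of the inspection camera: flanged end towards the lens, pin in line with the lens axis (so its flanged end tips up 30 degrees), the flange's end face centred on that axis 100 mm in front of the lens. Finish while still holding it there; do not touch the camera or its stand, leave the other two pins in their seats, and leave the screwdriver and jar where they are.

Things in the scene. Friction and masses are not known exactly. Their poses are not given: they have to be found in the camera images.
- turntable (a joint): Rotary specimen table: black disc 310 mm across, its top 50 mm above the bench. Value in rad: 0 at the start, grows clockwise seen from above. Turns either way; six detents 1.047 rad (60 degrees) apart (0, 1.047, 2.094..) pull it smoothly to the nearest one with up to 0.35 N m; let go past half-way it settles within about 0.02 rad. Six radial seats, one per 60 degrees.
- turn_knob (a point): Centre of the aluminium bar knob that turns the table, on the table's axis, 120 mm above the bench. The bar is 52 mm long, 14 mm thick and 36 mm tall (from 100 to 136 mm above the bench) on a round hub 38 mm across. The bar's length lies along this point's y axis, which turns with the table.
- rotary_base: Fixed base, origin on the table's axis at bench level, z up. Its -y axis points to the loading place, marked by a brass pointer just outside the disc. The white scan head (70 mm wide, 78 to 130 mm from the axis, 106 to 155 mm above the bench) hangs over the station 60 degrees counter-clockwise of the loading place, on a bracket with a post 207 mm from the axis.
- load_seat (a point): Fixed point at the loading place: where a seated pin's centre is when the table is in a detent. 105 mm from the table's axis, 82 mm above the bench (32 mm above the disc); a seated pin lies level along the radius, on two grey V-blocks 6 mm thick, 32 mm wide, 58 mm apart centre to centre, up to about the pin's axis; the 52 mm between them are open for fingers.
- pin_center (a point): The flanged steel pin, at its centre: on its axis, half-way along. 80 mm long overall: a round shaft 18 mm in diameter, and at one end a flange 26 mm in diameter and 6 mm thick. 0.10 to 0.21 kg. x axis along the pin towards the flanged end. At the start it lies level in the seat under the scan head, flange outwards.
- pin_face (a point): Centre of the flat outer end face of the flange of the flanged pin, 40 mm from its centre.
- camera_head: Inspection camera, fixed on its stand; origin at the centre of the lens's front face, 290 mm above the bench. x axis: along the lens axis out of the lens, 30 degrees downwards; y level. The pin's face belongs at x = 100 mm, its centre at 140 mm (y = z = 0), its x axis opposite to this one. Lens barrel 50 mm in diameter, 50 mm long, then a grey body 56 mm square, 75 mm long.
- camera_stand: Fixed stand of the camera: grey foot 150 by 120 mm, 14 mm thick, from 30 mm before to 120 mm behind this origin (bench level); post 28 mm in diameter 75 mm behind it, up to 375 mm. It faces along its own -x axis: the lens front lies 10 mm before the origin in that direction.
- plain_center (a point): Plain steel pin, 18 mm in diameter, 80 mm long, no flange, at its centre. Lies in the seat that is at the loading place at the start; it rides along when the table turns. Not to be taken.
- plain_seat (a point): Point on the turntable where the plain pin's centre belongs (turns with the table).
- taper_center (a point): Steel pin 18 mm in diameter with one tapered end, 88 mm long, at a point on its axis 40 mm from the blunt end. Lies in the seat 120 degrees clockwise of the loading place at the start. Not to be taken.
- taper_seat (a point): Point on the turntable where that point of the tapered pin belongs (turns with the table).
- screwdriver: Loose black-handled screwdriver lying on the bench, 170 mm long. Bystander.
- jar: Loose small closed specimen jar on the bench, 52 mm in diameter, 60 mm tall. Bystander; origin under its centre.
Things that resemble listed ones, but are neither listed nor needed, are in the scene too. Leave any purple look-alike of the part that bears taper_center alone.

How it is judged (in metres and radians):
On the way, in this order (a step that is already met when the one before it is completed fails the run):
1. the table is turned one detent clockwise, with the flanged pin lying in its seat at the loading place (value of joint turntable between 0.9872 and 1.1072 rad and distance between pin_center and load_seat below 0.015 m), for 0.3 s.
2. the flanged pin is lifted out of its seat at the loading place (value of joint turntable between 0.9872 and 1.1072 rad and z of pin_center in the frame of load_seat above 0.03 m and contact force between the fingers and pin above 1 N), for 0.1 s.
At the end, for the whole second after the job is handed in: Held by the fingers alone, flange to the lens: end face 100 mm before the lens, on its axis (12 mm each way), pin in line with it within 10 degrees; table one detent clockwise (0.06 rad); other pins within 15 mm of their seats, screwdriver and jar within 30 mm of their starts (value of joint turntable between 0.9872 and 1.1072 rad and x of pin_face in the frame of camera_head between 0.088 and 0.112 m and y of pin_face in the frame of camera_head between -0.012 and 0.012 m and z of pin_face in the frame of camera_head between -0.012 and 0.012 m and x of pin_center in the frame of camera_head above 0.125 m and angle between the x axis of pin_center and the x axis of camera_head, either way round below 0.175 rad and height (world z) of pin_center above 0.18 m and contact force between the fingers and pin above 1 N and contact force between pin and camera_stand below 0.1 N and distance between plain_center and plain_seat below 0.015 m and distance between taper_center and taper_seat below 0.015 m and distance of each of screwdriver, jar from where it was at the start of the episode below 0.03 m); the arm keeps its last pose, push and grip.
It fails at once if the camera or its stand is touched (over 2 N) (contact force between camera_stand and anything else above 2 N).
It fails at once if one of the other two pins leaves its seat by over 15 mm (not (distance between plain_center and plain_seat below 0.015 m and distance between taper_center and taper_seat below 0.015 m)).
It fails at once if the screwdriver or the jar is moved by over 30 mm (distance of any of screwdriver, jar from where it was at the start of the episode above 0.03 m).
It also fails if it takes over 48 s, if anything falls off the work surface, if the arm or the gripper's body presses on something with over 40 N, if the wrist force passes 120 N, or if a joint passes its speed limit or range.

## Working session

There is one attempt and no reset: what is moved stays moved. The work goes in short steps, Python scripts to look and compute and a tool call to move; the robot and the scene stay as the last step left them, time stands still between calls to the robot, and variables do not carry over. Pictures are saved under pics/ and viewed, and the job is handed in when it is done.

Besides the shell and the picture viewer there is one more tool, called after "Call:" as name(argument=value, ...), one argument or row to a line, values as JSON. step_arm: Moves the arm, as the interface text tells. Shifts and turns lie within -1 to 1; 1 stands for 2 cm of shift or 4 degrees of turn. Its arguments: {"type":"object","properties":{"moves":{"type":"array"}},"required":["moves"]}

```bash
mkdir -p pics; ls
python3 - <<'E'
from plant import *
import cv2
print(get_obs())
for n in ("side","top"):
    c=get_calibration(n); print(n,c)
    im=capture(n); cv2.imwrite(f"pics/{n}0.png",im[:,:,::-1])
E
```

```text
pics
{'time': 0.0, 'joint_positions': array([-1.38898498e+00,  3.42736144e-01,  1.52501613e+00,  9.87554580e-06,
        1.27538264e+00, -1.45960907e-01]), 'dq': array([ 0.00028722, -0.0014507 ,  0.00116937,  0.00078685, -0.00165392,
       -0.00098564]), 'tau': array([ 1.36656945e-03, -4.31238556e+01, -2.44219851e+01,  7.18616461e-02,
        5.59504679e-02, -1.07636924e-04]), 'tool_pos': array([ 168.98568749, -496.63597452,  226.03830315]), 'tcp_rot': array([-3.14006817e+00, -2.33653911e-04,  3.27769191e-01]), 'contact_force': array([ 0.35145389, -0.22144752, -0.147465  ]), 'moment': array([-5.27573064e-05, -4.82565593e-03,  2.77555486e-03]), 'grip_width': 91.8865720669934}
side {'mtx': array([[504.87489963,   0.        , 274.11260103],
       [  0.        , 504.87489963, 210.72565889],
       [  0.        ,   0.        ,   1.        ]]), 'eye': array([ 487.2376257 , -828.78201779, 1210.20456283]), 'orientation': array([-2.44046235,  0.01020539, -0.07862065])}
top {'mtx': array([[481.17703115,   0.        , 280.26592717],
       [  0.        , 481.17703115, 206.35607869],
       [  0.        ,   0.        ,   1.        ]]), 'eye': array([ 345.83086608,   13.8409899 , 1347.28767761]), 'orientation': array([-2.95653418, -0.00982432, -1.59566277])}
```

View pics/side0.png

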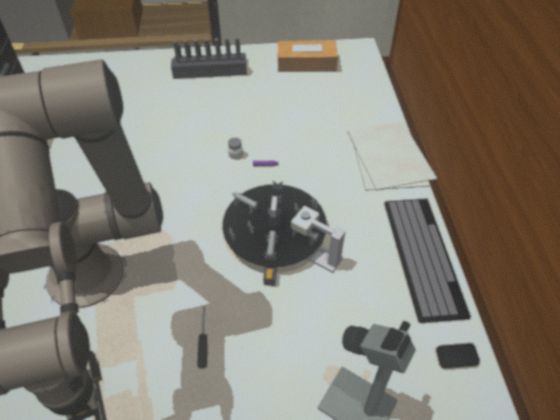

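View pics/top0.png

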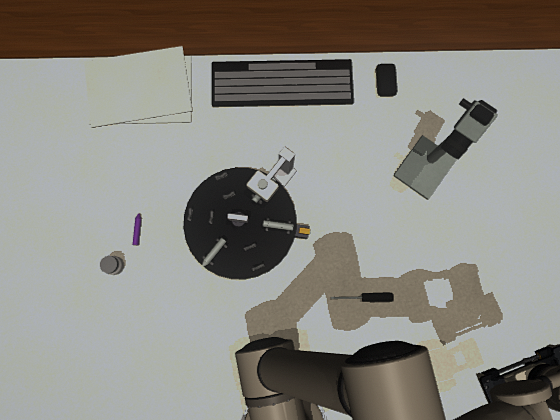

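The side view shows the table centred near (275,225), the knob, the scan head at (305,218), the pointer at (270,278) and the camera at (365,345). The top view shows the table at (240,222), the pointer at (303,230) and the camera stand at (425,165). I'll zoom in next.

Run:
```python
import cv2
a=cv2.imread("pics/side0.png");b=cv2.imread("pics/top0.png")
cv2.imwrite("pics/z1.png",cv2.resize(a[170:300,205:365],(800,650))[:600])
cv2.imwrite("pics/z2.png",cv2.resize(b[140:290,170:330],(640,600),interpolation=cv2.INTER_CUBIC))
cv2.imwrite("pics/z3.png",cv2.resize(b[80:220,380:520],(600,600),interpolation=cv2.INTER_CUBIC))
cv2.imwrite("pics/z4.png",cv2.resize(a[300:420,300:460],(800,600),interpolation=cv2.INTER_CUBIC))
```

```text
(no output)
```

View pics/z1.png

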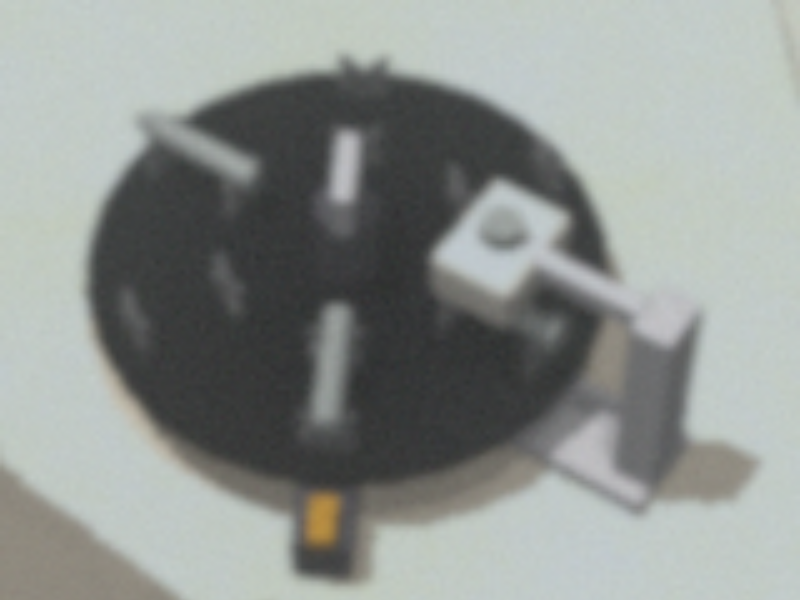

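View pics/z2.png

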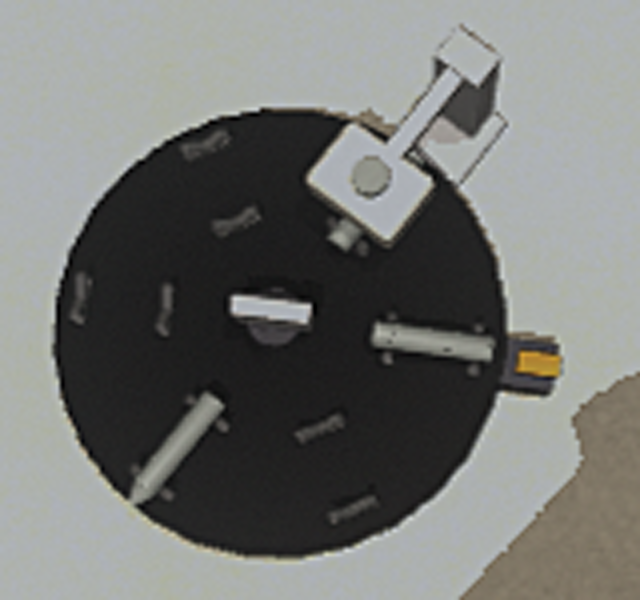

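View pics/z3.png

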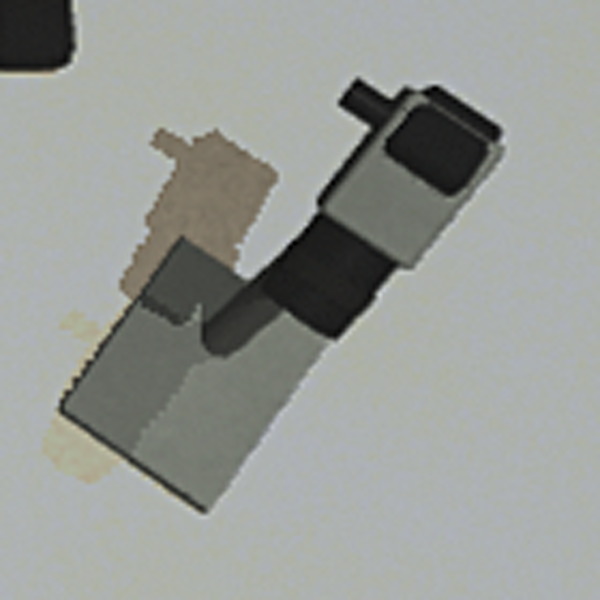

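View pics/z4.png

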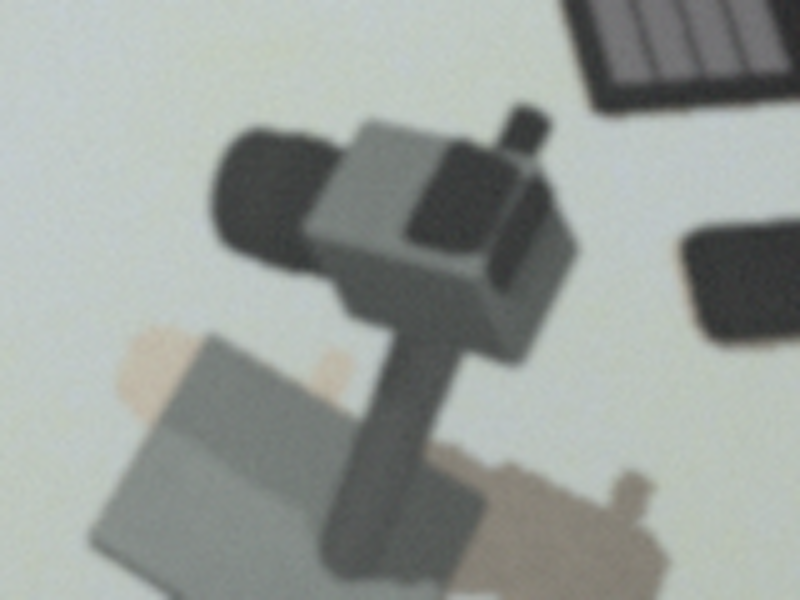

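```bash
cat > h.py <<'E'
import numpy as np, cv2
from scipy.spatial.transform import Rotation as R
from scipy.optimize import least_squares
from plant import *
C={n:get_calibration(n) for n in("side","top")}
def proj(n,P,de=None):
    c=C[n]; P=np.atleast_2d(P).astype(float)
    Rm=R.from_euler('xyz',c['orientation']).as_matrix()
    q=(P-c['eye'])@Rm
    q=q@c['mtx'].T
    return q[:,:2]/q[:,2:]
def T(p,P):  # planar pose x,y,yaw
    c,s=np.cos(p[2]),np.sin(p[2]); P=np.atleast_2d(P).astype(float)
    return np.c_[p[0]+c*P[:,0]-s*P[:,1],p[1]+s*P[:,0]+c*P[:,1],P[:,2]]
a30=np.pi/6
def camh(P): # camera_head frame -> stand frame
    X=np.array([-np.cos(a30),0,-np.sin(a30)]);Y=np.array([0,-1,0]);Z=np.cross(X,Y)
    return np.array([-10,0,290])+np.atleast_2d(P)@np.array([X,Y,Z])
E
cat > fit.py <<'E'
from h import *
a=cv2.imread("pics/side0.png");b=cv2.imread("pics/top0.png")
z4=lambda x,y:(300+x/5,300+y/5)
z3=lambda x,y:(380+x/4.2857,80+y/4.2857)
z1=lambda x,y:(205+x/5,170+y/5)
z2=lambda x,y:(170+x/4,140+y/4)
print(proj("top",[[0,0,0],get_obs()['tool_pos']]),proj("side",[get_obs()['tool_pos']]))
# stand: foot front corners (-30,+-60), rear (120,+-60)
cor=[("side",z4(210,335),[-30,-60,14]),("side",z4(92,540),[-30,60,14]),("side",z4(487,497),[120,-60,14]),
("top",z3(185,237),[120,-60,14]),("top",z3(62,408),[-30,-60,14]),("top",z3(207,512),[-30,60,14]),
("top",z3(322,205),camh([-50,28,28])[0]),("top",z3(410,268),camh([-50,-28,28])[0]),
("side",z4(370,120),camh([-50,28,28])[0]),("side",z4(305,230),camh([-50,-28,28])[0]),
("side",z4(578,245),camh([-125,28,28])[0])]
def res(p,cor,shift=None):
    return np.concatenate([proj(n,T(p,m))[0]-u for n,u,m in cor])
best=None
for y0 in np.linspace(-3,3,13):
    r=least_squares(res,[500,-450,y0],args=(cor,),x_scale=[100,100,1],loss='soft_l1')
    if best is None or r.cost<best.cost: best=r
print("stand",best.x,best.cost); print(np.round(res(best.x,cor).reshape(-1,2),1))
st=best.x
# rotary
hd=lambda r,s,z:np.r_[0,0,z]+ (lambda d,l:r*d+s*l)(np.array([np.sin(np.pi/3),-np.cos(np.pi/3),0]),np.array([np.cos(np.pi/3),np.sin(np.pi/3),0]))
# loading -y; 60deg ccw from -y: angle -90+60=-30 => (cos-30, sin-30)=(.866,-.5)
cor=[("top",z2(358,123),hd(130,35,155)),("top",z2(308,180),hd(78,35,155)),("top",z2(390,243),hd(78,-35,155)),("top",z2(434,188),hd(130,-35,155)),
("side",z1(497,178),hd(78,35,155)),("side",z1(432,260),hd(78,-35,155)),("side",z1(517,300),hd(130,-35,155)),("side",z1(570,215),hd(130,35,155)),
("top",z2(232,303),[0,0,0]),]
cor=cor[:8]
rim={}
for n,im,c0 in(("side",a,(275,225)),("top",b,(240,222))):
    pts=[];g=cv2.cvtColor(im,cv2.COLOR_BGR2GRAY).astype(float)
    for t in np.arange(0,360,5):
        d=np.array([np.cos(np.radians(t)),np.sin(np.radians(t))])
        rr=np.arange(30,70,.5); q=np.array(c0)+rr[:,None]*d
        v=cv2.remap(g.astype(np.float32),q[None,:,0].astype(np.float32),q[None,:,1].astype(np.float32),1)[0]
        k=np.argmax(v[4:]-v[:-4])
        if n=="side" and 0<np.degrees(np.arctan2(d[1],d[0]))<180: continue # lower side shows disc edge
        pts.append(q[k+2])
    rim[n]=np.array(pts)
th=np.linspace(0,2*np.pi,721)
disc=np.c_[155*np.cos(th),155*np.sin(th),0*th+50]
def res2(p):
    o=[res(p,cor)]
    for n in rim:
        e=proj(n,T(p,disc)); d=np.linalg.norm(rim[n][:,None]-e[None],axis=2).min(1)
        ins=cv2.pointPolygonTest
        s=[d_ if ins(e.astype(np.float32),tuple(map(float,u)),False)<0 else -d_ for d_,u in zip(d,rim[n])]
        o.append(np.array(s))
    return np.concatenate(o)
best=None
for y0 in np.linspace(-3,3,9):
    r=least_squares(res2,[480,80,y0],x_scale=[100,100,1],loss='soft_l1',diff_step=1e-4)
    if best is None or r.cost<best.cost: best=r
ro=best.x;print("rotary",ro,best.cost);q=res2(ro);print(np.round(q[:16].reshape(-1,2),1),np.round(q[16:],1))
np.save("fit.npy",[st,ro])
def poly(im,n,P,col,cl=True):
    cv2.polylines(im,[np.round(proj(n,P)*16).astype(int)],cl,col,1,shift=4)
for n,im in(("side",a),("top",b)):
    big=cv2.resize(im,None,fx=1,fy=1)
    poly(big,n,T(ro,disc),(0,0,255))
    poly(big,n,T(ro,[hd(130,35,155),hd(78,35,155),hd(78,-35,155),hd(130,-35,155)]),(0,255,0))
    poly(big,n,T(ro,[[0,-65,91],[0,-145,91]]),(0,255,255))
    poly(big,n,T(ro,[hd(65,0,91),hd(145,0,91)]),(0,0,255))
    poly(big,n,T(ro,[[-7,-26,136],[7,-26,136],[7,26,136],[-7,26,136]]),(255,0,255))
    poly(big,n,T(st,[[-30,-60,14],[-30,60,14],[120,60,14],[120,-60,14]]),(0,0,255))
    poly(big,n,T(st,camh([[-50,28,28],[-50,-28,28],[-125,-28,28],[-125,28,28]])),(0,255,0))
    poly(big,n,T(st,camh(np.c_[0*th,25*np.cos(th),25*np.sin(th)])),(0,255,255))
    x0,y0=((200,160) if n=="side" else (170,80)); 
    cr=big[y0:y0+260,x0:x0+346]
    cv2.imwrite(f"pics/o_{n}.png",cv2.resize(cr,None,fx=2.3,fy=2.3,interpolation=cv2.INTER_CUBIC))
E
python3 fit.py
```

```text
[[283.77619004 430.52550078]
 [505.36564805 371.02969383]] [[ 97.37527824 424.52575146]]
stand [ 6.66925513e+02 -4.52621415e+02  6.57113023e-01] 272.9210172600867
[[ 13.   78.9]
 [ -1.8  -2.6]
 [  0.6   0.7]
 [  0.1  -1. ]
 [ 63.9  -2. ]
 [ -0.8  -0.4]
 [ 32.5   0.3]
 [ -6.5   0.9]
 [  6.4  36.1]
 [ -3.9  -7.2]
 [ -8.6 -20.9]]
rotary [ 5.48335144e+02  1.05884305e+02 -1.87480714e-01] 174.40898916189985
[[-0.1 -2.7]
 [-0.7 -1.7]
 [-0.  -0.3]
 [ 2.  -2. ]
 [-0.7 -2.7]
 [-2.3 -3.3]
 [-3.3 -2.4]
 [ 0.5 -1.8]] [  2.5  -0.7  -1.   -0.7  -0.5  -0.7  -0.7  -0.7  -0.1   4.3  -0.5  -0.5
  -0.6  -0.3  -0.1  -0.1  -0.6  -0.3  -0.6  22.6   0.6  -0.1  -0.4  -0.3
  -0.3  -0.4  -0.2  -0.4  -0.3  -0.7  -0.2  -0.   -0.4  -0.2  -0.3  -0.3
  -0.5  -0.8  11.7  -0.8   7.7  -0.3  -0.8  -0.8  -0.3  -0.8  -0.4  -0.3
  -0.3  -0.4  -0.4  -0.5   0.1  -0.1  -0.2  -0.3  -0.3  -0.4  -0.4  -0.
  -0.1  -0.6  -0.2   0.3  -0.3  -0.3  -0.3   0.4  -0.2  -0.    0.1  -0.4
   0.4  -0.2   0.2   0.3  -0.1   0.1  -0.2  -0.1   0.1  -0.3  -0.2  -0.2
   0.2  -0.4  -0.3  -0.3  -0.3  -0.3   0.2  -0.4   0.2   0.5   0.4 -20.7
 -21.8 -22.4 -22.5 -22.6   0.3   0.2   0.2  -0.1  -0.6  -0.2  -0.8  -0.8
  -0.4]
```

```bash
sed -i '/^# stand/,/^def res(p/{s/\[-30,-60,14\]/[-30,60.0,14]/;t;s/\[-30,60,14\]/[-30,-60,14]/;t;s/\[120,-60,14\]/[120,60,14]/}' fit.py
python3 - <<'E'
s=open('fit.py').read()
i=s.index("cor=[(\"side\"");j=s.index("def res(p,cor")
s=s[:i]+'''cor=[("side",z4(210,335),[-30,60,14]),("side",z4(92,540),[-30,-60,14]),("side",z4(487,497),[120,60,14]),
("top",z3(185,237),[120,60,14]),("top",z3(62,408),[-30,60,14]),("top",z3(207,512),[-30,-60,14]),
("top",z3(322,205),camh([-50,-28,28])[0]),("top",z3(410,268),camh([-50,28,28])[0]),
("side",z4(370,120),camh([-50,-28,28])[0]),("side",z4(305,230),camh([-50,28,28])[0]),
("side",z4(578,245),camh([-125,-28,28])[0])]
'''+s[j:]
s=s.replace("155))","143))")
open('fit.py','w').write(s)
E
python3 fit.py
```

```text
[[283.77619004 430.52550078]
 [505.36564805 371.02969383]] [[ 97.37527824 424.52575146]]
stand [ 6.69203824e+02 -4.00658261e+02 -6.60562432e-01] 27.592562161062407
[[  0.5  -0.5]
 [ -0.5   0. ]
 [  1.5   0.7]
 [  0.1  -1.7]
 [  0.1  -1.4]
 [  1.3  -1.2]
 [ -0.3  -0. ]
 [  0.7  -0.2]
 [ -0.6  -0.5]
 [ -1.2   0.8]
 [ -6.4 -17.4]]
rotary [ 5.48326016e+02  1.05868670e+02 -1.52658013e-01] 166.4261563756077
[[-1.6 -2.2]
 [-1.6 -0.9]
 [-0.5 -0.4]
 [ 0.9 -2.4]
 [-0.7 -0.7]
 [-1.4 -0.9]
 [-2.1 -0.5]
 [ 0.7 -0.2]] [  2.5  -0.7  -1.1  -0.7  -0.5  -0.7  -0.7  -0.7  -0.1   4.3  -0.5  -0.5
  -0.6  -0.3  -0.1  -0.1  -0.6  -0.3  -0.6  22.6   0.6  -0.1  -0.4  -0.3
  -0.3  -0.4  -0.2  -0.4  -0.2  -0.6  -0.2  -0.   -0.4  -0.2  -0.3  -0.3
  -0.5  -0.9  11.6  -0.9   7.7  -0.3  -0.8  -0.8  -0.3  -0.8  -0.4  -0.3
  -0.3  -0.4  -0.4  -0.5   0.1  -0.1  -0.2  -0.3  -0.3  -0.4  -0.4  -0.
  -0.1  -0.6  -0.2   0.3  -0.3  -0.3  -0.3   0.4  -0.2  -0.    0.1  -0.3
   0.4  -0.2   0.2   0.3  -0.1   0.1  -0.2  -0.1   0.1  -0.3  -0.2  -0.2
   0.2  -0.4  -0.3  -0.3  -0.3  -0.3   0.2  -0.4   0.2   0.5   0.5 -20.7
 -21.8 -22.4 -22.5 -22.6   0.2   0.2   0.2  -0.1  -0.6  -0.2  -0.8  -0.8
  -0.4]
```

```bash
python3 - <<'E'
s=open('fit.py').read()
s=s.replace(''',
("side",z4(578,245),camh([-125,-28,28])[0])]''',"]")
s=s.replace("143))","140))").replace("155)","140)")
s=s.replace(")[0]),(\"side\",z4(305",")[0]),(\"side\",z4(305")
open('fit.py','w').write(s)
E
python3 fit.py | grep -A9 stand; python3 -c "
import numpy as np;print(np.load('fit.npy'))"
```

```text
stand [ 6.68666723e+02 -4.00255928e+02 -6.56670631e-01] 5.288441210471389
[[ 0.1 -0.7]
 [-0.7 -0. ]
 [ 1.2  0.3]
 [-0.2 -1.5]
 [-0.  -1.1]
 [ 1.3 -1.1]
 [-0.5  0.2]
 [ 0.5 -0. ]
 [-1.  -0.7]
[[ 6.68666723e+02 -4.00255928e+02 -6.56670631e-01]
 [ 5.48531116e+02  1.06155396e+02 -1.84688103e-01]]
```

View pics/o_side.png

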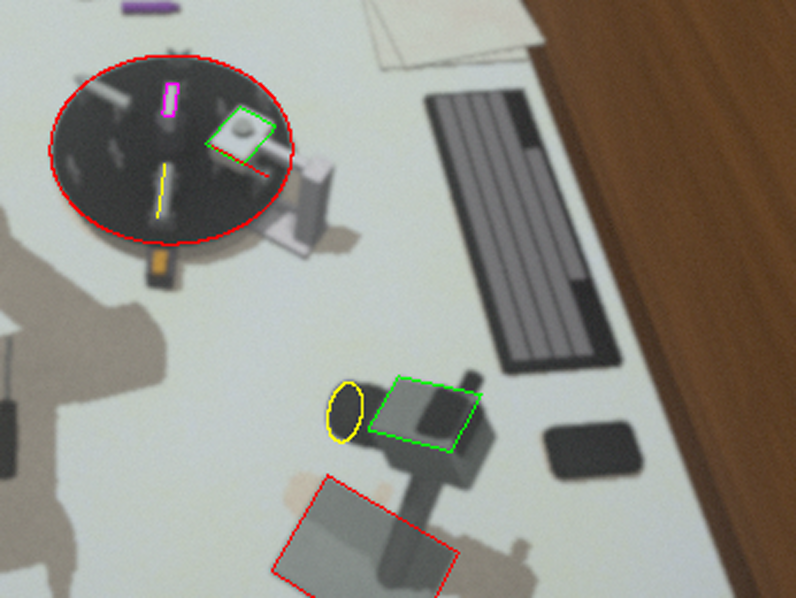

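View pics/o_top.png

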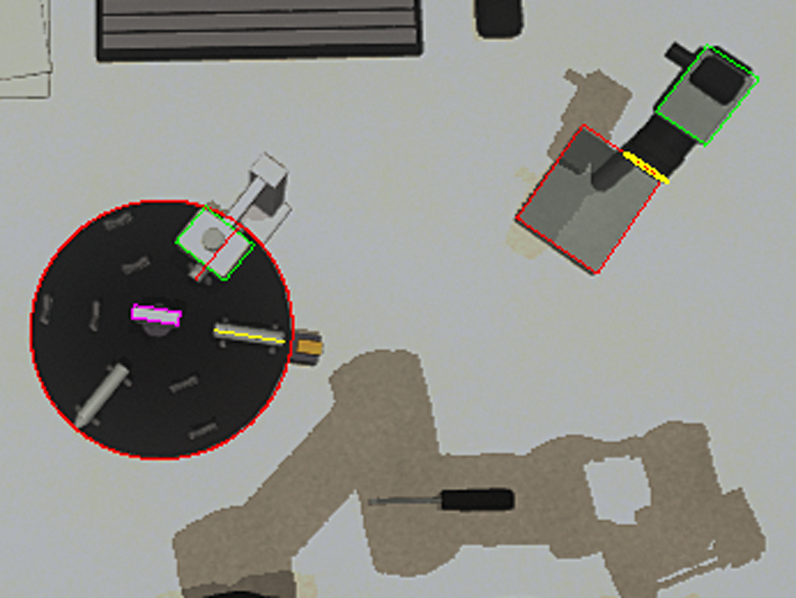

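The stand fits at (668.7, -400.3) with yaw -0.657, and the rotary base at (548.5, 106.2) with yaw -0.185. The overlays line up to about 1 px. Next I'll write a move planner.

```bash
cat > pl.py <<'E'
from h import *
from scipy.spatial.transform import Slerp
def plan(pos,Rt,n,clo,show=True):
    o=get_obs(); p0=np.array(o['tool_pos']);R0=R.from_euler('xyz',o['tcp_rot'])
    pos=np.array(pos,float)
    s=Slerp([0,1],R.concatenate([R0,Rt])); rows=[]
    p,Rc=p0,R0
    for k in range(1,n+1):
        pn=p0+(pos-p0)*k/n; Rn=s(k/n)
        d=Rc.inv().apply(pn-p)/20; w=np.degrees((Rc.inv()*Rn).as_rotvec())/4
        r=np.round(np.r_[d,w],2)+0.0; rows.append(list(r)+[clo])
        p=p+Rc.apply(r[:3]*20);Rc=Rc*R.from_rotvec(np.radians(r[3:]*4))
    print("max",np.abs(np.array(rows)[:,:6]).max(0))
    for i in range(0,n,8):
        print(",".join(f"{v:g}" for r in rows[i:i+8] for v in r));print()
def down(yaw,t=0): # tilt t deg about tool y
    return R.from_euler('xyz',[np.pi,0,yaw])*R.from_euler('y',t,degrees=True)
E
python3 -c "
from pl import *
plan([548.5,106.2,200],down(1.386),40,-0.1)"
```

```text
max [0.89 0.56 0.04 0.01 0.01 0.38]
0.69,-0.56,0.03,0,0,-0.38,-0.1,0.71,-0.54,0.04,0,0,-0.38,-0.1,0.72,-0.53,0.03,0,0,-0.38,-0.1,0.73,-0.5,0.03,0,0,-0.38,-0.1,0.75,-0.48,0.04,0,0,-0.37,-0.1,0.76,-0.47,0.03,0,0,-0.38,-0.1,0.77,-0.44,0.03,0,0,-0.38,-0.1,0.78,-0.43,0.04,0,0,-0.38,-0.1

0.8,-0.4,0.03,0,0,-0.38,-0.1,0.8,-0.38,0.04,0,0,-0.38,-0.1,0.82,-0.36,0.03,0,0,-0.38,-0.1,0.82,-0.34,0.03,0,0,-0.38,-0.1,0.83,-0.32,0.04,0,0,-0.38,-0.1,0.84,-0.29,0.03,0,-0.01,-0.37,-0.1,0.85,-0.27,0.03,-0.01,0,-0.38,-0.1,0.86,-0.25,0.04,0,0,-0.38,-0.1

0.86,-0.23,0.03,0,0,-0.38,-0.1,0.86,-0.21,0.03,0,0,-0.38,-0.1,0.88,-0.18,0.03,0,0,-0.38,-0.1,0.87,-0.15,0.04,0,0,-0.38,-0.1,0.88,-0.14,0.03,0,0,-0.38,-0.1,0.89,-0.11,0.03,0,0,-0.38,-0.1,0.88,-0.09,0.03,0,0,-0.38,-0.1,0.89,-0.06,0.04,0,0,-0.37,-0.1

0.89,-0.04,0.03,0,0,-0.38,-0.1,0.89,-0.02,0.03,0,0,-0.38,-0.1,0.89,0,0.04,0,0,-0.38,-0.1,0.89,0.03,0.03,0,0,-0.38,-0.1,0.89,0.06,0.03,0,0,-0.38,-0.1,0.89,0.07,0.03,0,0,-0.38,-0.1,0.88,0.1,0.04,0,0,-0.38,-0.1,0.88,0.13,0.03,0,0,-0.38,-0.1

0.88,0.14,0.03,0,0,-0.37,-0.1,0.88,0.17,0.04,0,0,-0.38,-0.1,0.86,0.2,0.03,0,0,-0.38,-0.1,0.87,0.21,0.03,0,0,-0.38,-0.1,0.86,0.24,0.03,0,0,-0.38,-0.1,0.85,0.26,0.04,-0.01,0,-0.38,-0.1,0.84,0.28,0.03,0,0,-0.38,-0.1,0.84,0.31,0.03,0,0,-0.38,-0.1
```

Call:
step_arm(
  moves=[0.69, -0.56, 0, 0, 0, -0.38, -0.1, 0.71, -0.54, 0, 0, 0, -0.38, -0.1, 0.72, -0.53, 0, 0, 0, -0.38, -0.1, 0.73, -0.5, 0, 0, 0, -0.38, -0.1, 0.75, -0.48, 0, 0, 0, -0.38, -0.1, 0.76, -0.47, 0, 0, 0, -0.38, -0.1, 0.77, -0.44, 0, 0, 0, -0.38, -0.1, 0.78, -0.43, 0, 0, 0, -0.38, -0.1],
)

```text
time: 0.77
tool_pos: [244.7, -371.7, 222.6]
tcp_rot: [-3.134, -0.001, 0.544]
contact_force: [-0.2, -0.5, -0.2]
grip_width: 50.6
```

Call:
step_arm(
  moves=[0.8, -0.4, 0, 0, 0, -0.38, -0.1, 0.8, -0.38, 0, 0, 0, -0.38, -0.1, 0.82, -0.36, 0, 0, 0, -0.38, -0.1, 0.82, -0.34, 0, 0, 0, -0.38, -0.1, 0.83, -0.32, 0, 0, 0, -0.38, -0.1, 0.84, -0.29, 0, 0, 0, -0.38, -0.1, 0.85, -0.27, 0, 0, 0, -0.38, -0.1, 0.86, -0.25, 0, 0, 0, -0.38, -0.1],
)

```text
time: 1.43
tool_pos: [321.5, -242.3, 221.4]
tcp_rot: [-3.128, -0.004, 0.766]
contact_force: [0.7, -0.4, -1.0]
grip_width: 50.1
```

Call:
step_arm(
  moves=[0.86, -0.23, 0, 0, 0, -0.38, -0.1, 0.86, -0.21, 0, 0, 0, -0.38, -0.1, 0.88, -0.18, 0, 0, 0, -0.38, -0.1, 0.87, -0.15, 0, 0, 0, -0.38, -0.1, 0.88, -0.14, 0, 0, 0, -0.38, -0.1, 0.89, -0.11, 0, 0, 0, -0.38, -0.1, 0.88, -0.09, 0, 0, 0, -0.38, -0.1, 0.89, -0.06, 0, 0, 0, -0.38, -0.1],
)

```text
time: 2.1
tool_pos: [396.3, -112.3, 220.8]
tcp_rot: [-3.125, -0.007, 0.989]
contact_force: [0.5, -0.9, 0.0]
grip_width: 50.6
```

Call:
step_arm(
  moves=[0.89, -0.04, 0, 0, 0, -0.38, -0.1, 0.89, -0.02, 0, 0, 0, -0.38, -0.1, 0.89, 0, 0, 0, 0, -0.38, -0.1, 0.89, 0.03, 0, 0, 0, -0.38, -0.1, 0.89, 0.06, 0, 0, 0, -0.38, -0.1, 0.89, 0.07, 0, 0, 0, -0.38, -0.1, 0.88, 0.1, 0, 0, 0, -0.38, -0.1, 0.88, 0.13, 0, 0, 0, -0.38, -0.1],
)

```text
time: 2.77
tool_pos: [469.4, 18.1, 219.7]
tcp_rot: [-3.121, -0.01, 1.213]
contact_force: [0.6, 0.3, -0.4]
grip_width: 50.6
```

```bash
python3 -c "
from pl import *
print(get_obs())
plan([548.5,106.2,170],down(1.386),16,-0.1)"
```

```text
{'time': 2.7667, 'joint_positions': array([-0.13465469,  0.25631607,  1.66758356,  0.01531871,  1.23562221,
        0.2180319 ]), 'dq': array([ 0.45051644,  0.21556434, -0.28513272,  0.00813976,  0.07334529,
        0.10984731]), 'tau': array([ -1.85410224, -39.14996624, -22.70973265,   0.1828253 ,
         0.05112055,  -0.13664807]), 'tool_pos': array([469.42615284,  18.14593903, 219.66477136]), 'tcp_rot': array([-3.12094198, -0.01014707,  1.21283635]), 'contact_force': array([ 0.55872689,  0.25573308, -0.37376506]), 'moment': array([-0.03979766, -0.11958742, -0.03183522]), 'grip_width': 50.5956330412227}
max [0.34 0.19 0.16 0.02 0.02 0.16]
0.34,0.14,0.16,-0.02,-0.01,-0.15,-0.1,0.34,0.14,0.15,-0.02,-0.01,-0.16,-0.1,0.34,0.15,0.16,-0.01,-0.01,-0.15,-0.1,0.34,0.14,0.15,-0.02,-0.01,-0.16,-0.1,0.34,0.16,0.16,-0.02,-0.01,-0.15,-0.1,0.33,0.15,0.15,-0.02,-0.01,-0.16,-0.1,0.34,0.16,0.16,-0.01,-0.01,-0.15,-0.1,0.33,0.16,0.16,-0.02,-0.02,-0.16,-0.1

0.33,0.17,0.15,-0.02,-0.01,-0.15,-0.1,0.33,0.17,0.16,-0.02,-0.01,-0.16,-0.1,0.33,0.17,0.15,-0.01,-0.01,-0.15,-0.1,0.32,0.18,0.16,-0.02,-0.01,-0.16,-0.1,0.33,0.18,0.15,-0.02,-0.01,-0.15,-0.1,0.32,0.18,0.16,-0.02,-0.01,-0.16,-0.1,0.32,0.18,0.15,-0.01,-0.01,-0.15,-0.1,0.32,0.19,0.16,-0.02,-0.01,-0.16,-0.1
```

Tracking is good, so I'll finish the approach with doubled rates over 8 rows.

Call:
step_arm(
  moves=[0.68, 0.28, 0.31, -0.04, -0.02, -0.31, -0.1, 0.68, 0.28, 0.31, -0.04, -0.02, -0.31, -0.1, 0.68, 0.3, 0.31, -0.03, -0.02, -0.31, -0.1, 0.67, 0.31, 0.31, -0.03, -0.02, -0.31, -0.1, 0.67, 0.32, 0.31, -0.03, -0.02, -0.31, -0.1, 0.66, 0.34, 0.31, -0.03, -0.02, -0.31, -0.1, 0.65, 0.36, 0.31, -0.03, -0.02, -0.31, -0.1, 0.64, 0.37, 0.31, -0.03, -0.02, -0.31, -0.1],
)

```text
time: 3.43
tool_pos: [549.6, 113.6, 166.3]
tcp_rot: [-3.137, 0.0, 1.397]
contact_force: [0.6, -0.2, 0.3]
grip_width: 50.5
```

Call:
step_arm(
  moves=[0, 0, 0, 0, 0, 0, -0.1, 0, 0, 0, 0, 0, 0, -0.1],
)

```text
time: 3.6
tool_pos: [549.5, 115.4, 163.7]
tcp_rot: [-3.134, 0.001, 1.4]
contact_force: [-0.8, -0.0, -0.3]
grip_width: 50.3
```

```bash
python3 -c "
from pl import *
plan([548.5,106.2,107],down(1.386),8,-0.1)
for n in('side','top'):
    im=capture(n)[:,:,::-1]
    x0,y0=(200,130) if n=='side' else (160,130)
    cv2.imwrite(f'pics/{n}1.png',cv2.resize(im[y0:y0+150,x0:x0+200],(800,600)))
"
```

```text
max [0.06 0.01 0.36 0.02 0.01 0.03]
-0.06,0.01,0.35,-0.01,0,0.03,-0.1,-0.05,0,0.36,-0.02,0,0.02,-0.1,-0.06,0.01,0.35,-0.01,0.01,0.03,-0.1,-0.06,0,0.36,-0.02,0,0.02,-0.1,-0.06,0.01,0.35,-0.01,0,0.03,-0.1,-0.06,0,0.36,-0.02,0,0.02,-0.1,-0.05,0.01,0.35,-0.01,0,0.03,-0.1,-0.06,0,0.36,-0.01,0,0.03,-0.1
```

View pics/side1.png

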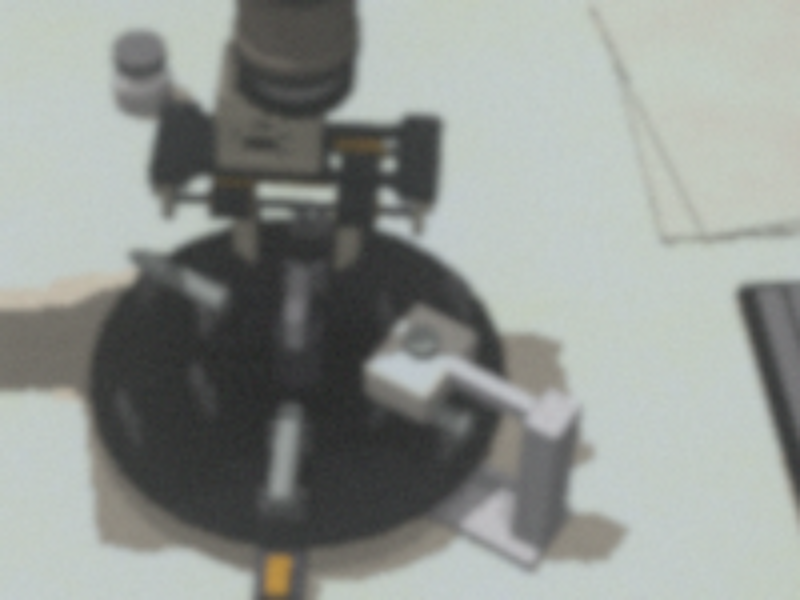

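View pics/top1.png

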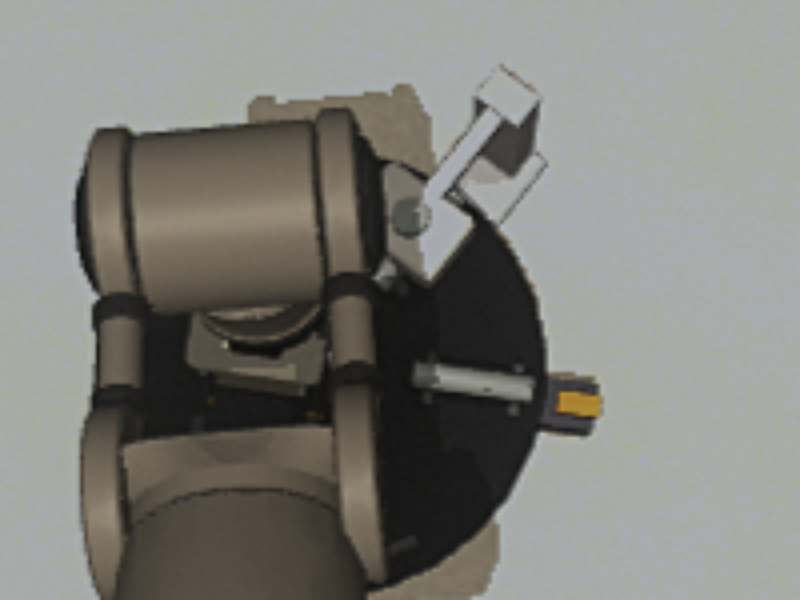

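The side view shows the open fingertips at crop (245,255) and (345,255), straddling the bar at x≈298. I'll go down and close.

Call:
step_arm(
  moves=[-0.06, 0, 0.36, -0.01, 0, 0.03, -0.1, -0.06, 0, 0.36, -0.01, 0, 0.03, -0.1, -0.06, 0, 0.36, -0.01, 0, 0.03, -0.1, -0.06, 0, 0.36, -0.01, 0, 0.03, -0.1, -0.06, 0, 0.35, -0.01, 0, 0.03, -0.1, -0.06, 0, 0.35, -0.01, 0, 0.03, -0.1, -0.06, 0, 0.3, -0.01, 0, 0.03, -0.1, -0.06, 0, 0.2, -0.01, 0, 0.03, -0.1],
)

```text
time: 4.37
tool_pos: [546.3, 101.9, 107.8]
tcp_rot: [3.141, 0.001, 1.377]
contact_force: [0.4, -0.7, 0.4]
grip_width: 50.4
```

Call:
step_arm(
  moves=[0, 0, 0, 0, 0, 0, 1, 0, 0, 0, 0, 0, 0, 1, 0, 0, 0, 0, 0, 0, 1, 0, 0, 0, 0, 0, 0, 1],
)

```text
time: 4.7
tool_pos: [545.8, 101.7, 106.5]
tcp_rot: [-3.14, 0.001, 1.376]
contact_force: [-0.0, 0.4, -0.7]
grip_width: 28.7
```

```bash
python3 -c "
from pl import *
print(get_obs())
im=capture('side')[:,:,::-1]
x0,y0=(200,130)
cv2.imwrite(f'pics/side2.png',cv2.resize(im[y0:y0+150,x0:x0+200],(800,600)))
"
```

```text
{'time': 4.7, 'joint_positions': array([ 4.65980881e-02,  5.18967096e-01,  1.60129502e+00, -1.01256179e-03,
        1.02313189e+00,  2.41530070e-01]), 'dq': array([ 0.00049847, -0.00094272, -0.00481257, -0.00055943,  0.00115481,
       -0.00030445]), 'tau': array([-5.49874466e-02, -4.83362246e+01, -2.08279628e+01,  6.69978163e-02,
        2.36681686e-02, -1.27555581e-04]), 'tool_pos': array([545.7914804 , 101.65901608, 106.47473478]), 'tcp_rot': array([-3.14004992e+00,  1.26936669e-03,  1.37639334e+00]), 'contact_force': array([-0.0498243 ,  0.36181041, -0.68164897]), 'moment': array([-0.0054229 , -0.11717825, -0.00275183]), 'grip_width': 28.71737993770118}
```

View pics/side2.png

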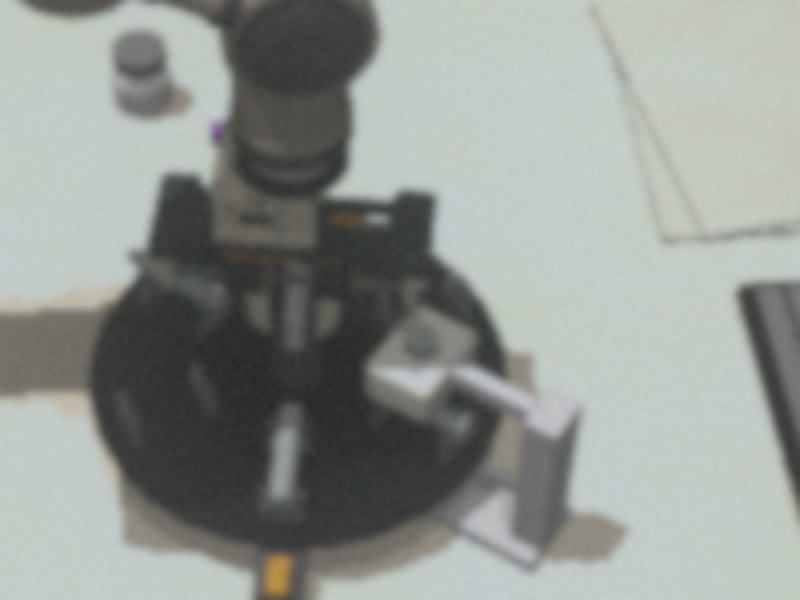

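Call:
step_arm(
  moves=[0.12, 0.05, 0, 0, 0, 0, 0.1, 0.08, 0.05, 0, 0, 0, 0.02, 0.2, 0, 0, 0, 0, 0, 0, 1, 0, 0, 0, 0, 0, 0, 1, 0, 0, 0, 0, 0, 0, 1, 0, 0, 0, 0, 0, 0, 1, 0, 0, 0, 0, 0, 0, 1, 0, 0, 0, 0, 0, 0, 1],
)

```text
time: 5.42
tool_pos: [547.7, 106.5, 107.6]
tcp_rot: [-3.138, 0.001, 1.376]
contact_force: [0.5, -0.6, -0.8]
grip_width: 13.6
```

Call:
step_arm(
  moves=[0, 0, 0, 0, 0, 0.5, 1, 0, 0, 0, 0, 0, 0.8, 1, 0, 0, 0, 0, 0, 0.8, 1, 0, 0, 0, 0, 0, 0.8, 1, 0, 0, 0, 0, 0, 0.8, 1, 0, 0, 0, 0, 0, 0.8, 1, 0, 0, 0, 0, 0, 0.8, 1, 0, 0, 0, 0, 0, 0.8, 1],
)

```text
time: 6.08
tool_pos: [547.6, 106.5, 107.6]
tcp_rot: [-3.14, 0.003, 0.94]
contact_force: [-0.7, -0.8, 0.8]
grip_width: 14.3
```

```bash
python3 -c "
from pl import *
plan([547.7,106.5,107.6],down(1.376-1.047),10,1)"
```

```text
max [0.01 0.   0.   0.   0.01 0.88]
0,0,0,0,0.01,0.87,1,0,0,0,0,0,0.88,1,0,0,0,0,0.01,0.87,1,0,0,0,0,0,0.88,1,0,0,0,0,0.01,0.87,1,0,0,0,0,0,0.88,1,0,0,0,0,0.01,0.87,1,0,0,0,0,0,0.88,1

0.01,0,0,0,0.01,0.87,1,0,0,0,0,0.01,0.88,1
```

Call:
step_arm(
  moves=[0, 0, 0, 0, 0, 0.85, 1, 0, 0, 0, 0, 0, 0.85, 1, 0, 0, 0, 0, 0, 0.85, 1, 0, 0, 0, 0, 0, 0.85, 1, 0, 0, 0, 0, 0, 0.85, 1, 0, 0, 0, 0, 0, 0.85, 1, 0, 0, 0, 0, 0, 0.85, 1, 0, 0, 0, 0, 0, 0.85, 1],
)

```text
time: 6.75
tool_pos: [547.5, 106.6, 107.6]
tcp_rot: [-3.141, 0.003, 0.44]
contact_force: [-0.8, 0.0, 0.7]
grip_width: 14.1
```

Call:
step_arm(
  moves=[0, 0, 0, 0, 0, 0.6, 1, 0, 0, 0, 0, 0, 0, 1, 0, 0, 0, 0, 0, 0, 1],
)

```text
time: 7.0
tool_pos: [547.5, 106.7, 107.6]
tcp_rot: [-3.14, 0.003, 0.393]
contact_force: [-0.9, 0.1, 1.0]
grip_width: 13.8
```

Call:
step_arm(
  moves=[0, 0, 0, 0, 0, 0.5, 1, 0, 0, 0, 0, 0, 0.35, 1, 0, 0, 0, 0, 0, 0, 1],
)

```text
time: 7.25
tool_pos: [547.5, 106.7, 107.6]
tcp_rot: [-3.141, 0.003, 0.336]
contact_force: [-1.5, -0.4, 0.4]
grip_width: 13.7
```

Call:
step_arm(
  moves=[0, 0, 0, 0, 0, 0, -0.1, 0, 0, 0, 0, 0, 0, -0.1, 0, 0, 0, 0, 0, 0, -0.1, 0, 0, 0, 0, 0, 0, -0.1, 0, 0, 0, 0, 0, 0, -0.1, 0, 0, 0, 0, 0, 0, -0.1, 0, 0, -0.5, 0, 0, 0, -0.1, 0, 0, -1, 0, 0, 0, -0.1],
)

```text
time: 7.92
tool_pos: [545.7, 106.2, 135.1]
tcp_rot: [-3.139, 0.01, 0.339]
contact_force: [-0.7, -0.4, 0.5]
grip_width: 50.5
```

Call:
step_arm(
  moves=[0, 0, -1, 0, 0, 0, -0.1, 0, 0, -1, 0, 0, 0, -0.1, 0, 0, -1, 0, 0, 0, -0.1, 0, 0, -0.5, 0, 0, 0, -0.1],
)

```text
time: 8.25
tool_pos: [546.5, 106.3, 212.0]
tcp_rot: [-3.14, 0.008, 0.34]
contact_force: [0.6, 0.6, 0.0]
grip_width: 50.4
```

```bash
python3 -c "
from pl import *
print(get_obs()['tool_pos'])
for n in('side','top'):
    im=capture(n)[:,:,::-1]; cv2.imwrite(f'pics/{n}3f.png',im)
    x0,y0=(200,130) if n=='side' else (160,130)
    cv2.imwrite(f'pics/{n}3.png',cv2.resize(im[y0:y0+150,x0:x0+200],(800,600)))
"
```

```text
[546.49874156 106.27296376 211.99047891]
```

View pics/side3.png

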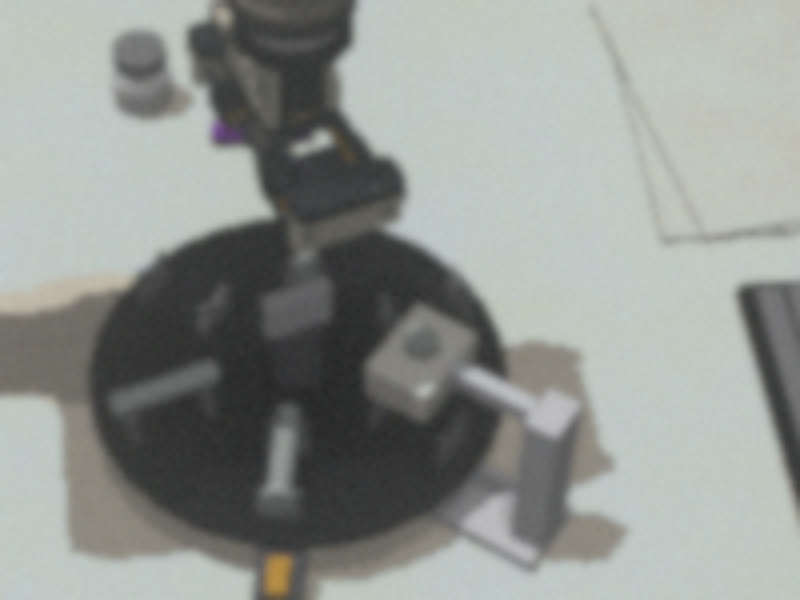

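View pics/top3.png

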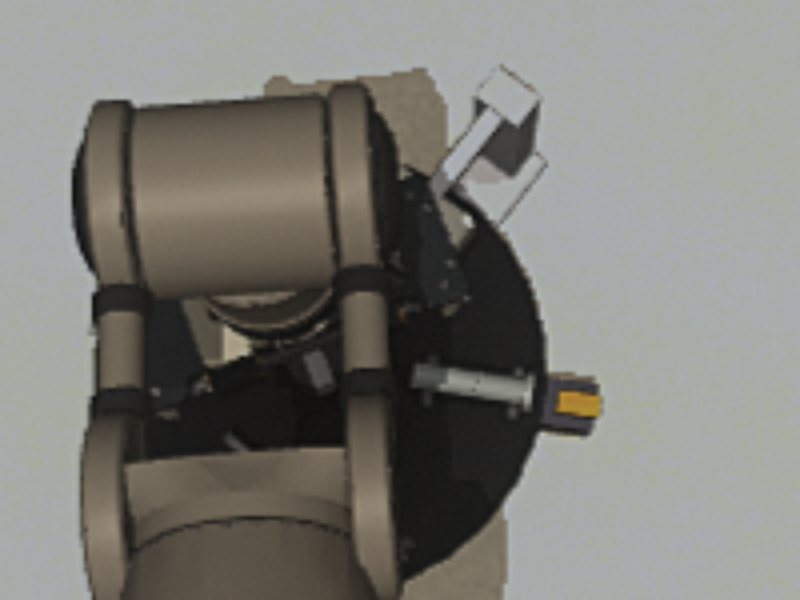

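```bash
python3 -c "
from pl import *
import cv2
ro=[547.8,106.4,-0.188]
ex=[[9,-65,82],[-9,-65,82],[-9,-139,82],[-13,-139,82],[-13,-145,82],[13,-145,82],[13,-139,82],[9,-139,82]]
for n in('side','top'):
    im=cv2.imread(f'pics/{n}3f.png')
    x0,y0=(230,200) if n=='side' else (230,180)
    big=cv2.resize(im[y0:y0+75,x0:x0+100],(800,600),interpolation=cv2.INTER_CUBIC)
    q=(proj(n,T(ro,ex))-[x0,y0]+.5)*8
    cv2.polylines(big,[np.round(q).astype(int)],True,(0,0,255),1)
    cv2.imwrite(f'pics/{n}3o.png',big)
print(T(ro,[[0,-105,82]]))
"
```

```text
[[528.17607644   3.25010119  82.        ]]
```

View pics/side3o.png

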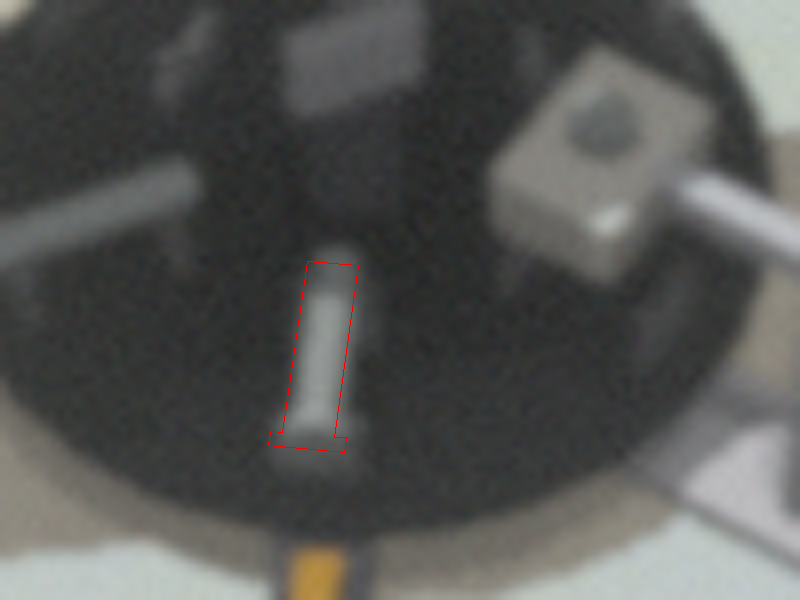

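View pics/top3o.png

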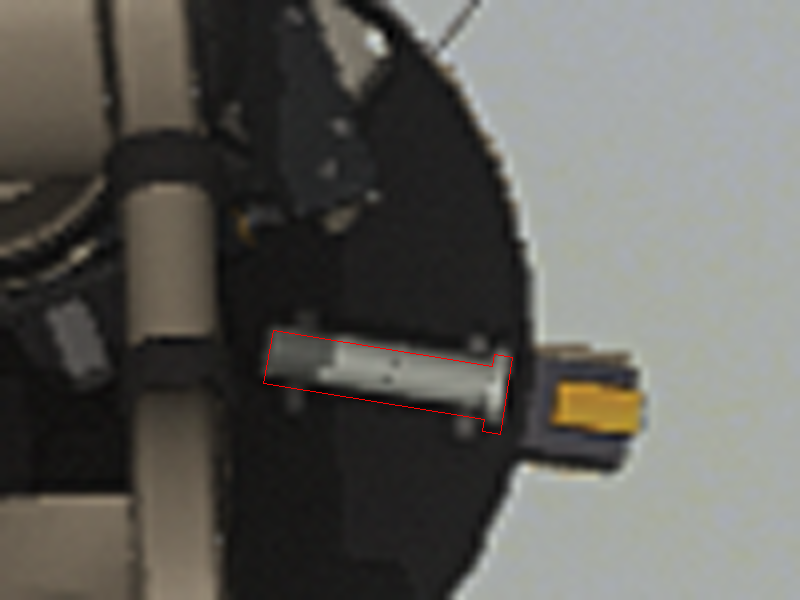

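The side and top overlays show the flanged pin seated at the pointer. In the side crop it runs from (338,260) to (312,450), and it lies within about 2 mm of the model. I'll plan a pre-grasp tilted 33° outward, which clears the scan head.

```bash
cat > g.py <<'E'
from pl import *
yaw=1.392; t=33
Rg=down(yaw,t); zt=Rg.apply([0,0,1]); out=-np.array([np.cos(yaw),np.sin(yaw),0])
pin=np.array([529.7,3.0,82.])
G=pin+2*out+13*zt
E
python3 -c "
from g import *
print(zt,out,G,G-100*zt)
plan(G-100*zt,Rg,24,-0.1)"
```

```text
[ 0.09686145  0.53595666 -0.83867057] [-0.17784522 -0.98405847 -0.        ] [530.60350839   7.9993196   71.09728262] [520.91736361 -45.59634612 154.96433941]
max [0.34 0.28 0.12 0.18 0.32 0.62]
-0.16,0.28,0.12,0.18,0.31,-0.61,-0.1,-0.17,0.28,0.11,0.18,0.32,-0.61,-0.1,-0.18,0.26,0.11,0.17,0.31,-0.61,-0.1,-0.2,0.27,0.09,0.18,0.32,-0.61,-0.1,-0.21,0.25,0.09,0.18,0.31,-0.61,-0.1,-0.22,0.25,0.08,0.18,0.32,-0.62,-0.1,-0.24,0.23,0.08,0.17,0.31,-0.61,-0.1,-0.24,0.23,0.06,0.18,0.31,-0.61,-0.1

-0.26,0.22,0.06,0.18,0.32,-0.61,-0.1,-0.27,0.21,0.05,0.18,0.31,-0.61,-0.1,-0.27,0.19,0.04,0.18,0.32,-0.61,-0.1,-0.29,0.19,0.03,0.17,0.31,-0.61,-0.1,-0.3,0.17,0.02,0.18,0.32,-0.61,-0.1,-0.3,0.16,0.02,0.18,0.31,-0.61,-0.1,-0.31,0.15,0,0.18,0.31,-0.61,-0.1,-0.31,0.13,0,0.17,0.32,-0.62,-0.1

-0.32,0.12,-0.01,0.18,0.31,-0.61,-0.1,-0.33,0.11,-0.02,0.18,0.32,-0.61,-0.1,-0.32,0.09,-0.03,0.18,0.31,-0.61,-0.1,-0.33,0.08,-0.04,0.18,0.32,-0.61,-0.1,-0.34,0.06,-0.04,0.17,0.31,-0.61,-0.1,-0.33,0.05,-0.06,0.18,0.31,-0.61,-0.1,-0.34,0.03,-0.06,0.18,0.32,-0.61,-0.1,-0.33,0.02,-0.06,0.18,0.31,-0.61,-0.1
```

Call:
step_arm(
  moves=[-0.16, 0.28, 0, 0.18, 0.31, -0.61, -0.1, -0.17, 0.28, 0, 0.18, 0.31, -0.61, -0.1, -0.18, 0.27, 0, 0.18, 0.31, -0.61, -0.1, -0.2, 0.26, 0, 0.18, 0.31, -0.61, -0.1, -0.21, 0.25, 0, 0.18, 0.31, -0.61, -0.1, -0.22, 0.24, 0, 0.18, 0.31, -0.61, -0.1, -0.23, 0.23, 0, 0.18, 0.31, -0.61, -0.1, -0.24, 0.22, 0, 0.18, 0.31, -0.61, -0.1],
)

```text
time: 9.02
tool_pos: [534.6, 55.8, 202.9]
tcp_rot: [-3.062, -0.184, 0.692]
contact_force: [0.8, -1.8, 0.0]
grip_width: 50.5
```

Call:
step_arm(
  moves=[-0.26, 0.22, 0.06, 0.18, 0.31, -0.61, -0.1, -0.27, 0.21, 0.05, 0.18, 0.31, -0.61, -0.1, -0.28, 0.19, 0.04, 0.18, 0.31, -0.61, -0.1, -0.29, 0.18, 0.03, 0.18, 0.31, -0.61, -0.1, -0.3, 0.17, 0.02, 0.18, 0.31, -0.61, -0.1, -0.3, 0.16, 0.02, 0.18, 0.31, -0.61, -0.1, -0.31, 0.15, 0, 0.18, 0.31, -0.61, -0.1, -0.31, 0.13, 0, 0.18, 0.31, -0.61, -0.1],
)

```text
time: 9.68
tool_pos: [521.8, 3.5, 177.2]
tcp_rot: [-3.05, -0.394, 1.045]
contact_force: [0.0, -1.0, -0.7]
grip_width: 50.5
```

```bash
python3 -c "
from g import *
print(get_obs()['joint_positions'])
plan(G-100*zt,Rg,10,-0.1)"
```

```text
[-0.38845413  0.37261712  1.70438098  0.44383098  1.14563655 -0.08278916]
max [0.27 0.12 0.04 0.11 0.24 0.46]
-0.24,0.12,0.01,0.1,0.24,-0.45,-0.1,-0.24,0.11,0,0.1,0.23,-0.45,-0.1,-0.25,0.11,0,0.11,0.24,-0.45,-0.1,-0.25,0.1,0,0.1,0.24,-0.46,-0.1,-0.26,0.09,-0.01,0.1,0.24,-0.45,-0.1,-0.25,0.08,-0.02,0.1,0.23,-0.45,-0.1,-0.26,0.07,-0.02,0.11,0.24,-0.45,-0.1,-0.26,0.07,-0.02,0.1,0.24,-0.45,-0.1

-0.26,0.05,-0.03,0.1,0.24,-0.45,-0.1,-0.27,0.05,-0.04,0.1,0.23,-0.46,-0.1
```

Call:
step_arm(
  moves=[-0.3, 0.14, 0, 0.13, 0.3, -0.57, -0.1, -0.31, 0.13, 0, 0.13, 0.3, -0.57, -0.1, -0.31, 0.12, 0, 0.13, 0.3, -0.57, -0.1, -0.31, 0.11, 0, 0.13, 0.3, -0.57, -0.1, -0.32, 0.1, -0.02, 0.13, 0.3, -0.57, -0.1, -0.32, 0.09, -0.02, 0.13, 0.3, -0.57, -0.1, -0.32, 0.08, -0.03, 0.13, 0.3, -0.57, -0.1, -0.33, 0.07, -0.04, 0.13, 0.3, -0.57, -0.1],
)

```text
time: 10.35
tool_pos: [516.4, -46.4, 148.1]
tcp_rot: [-3.138, -0.589, 1.407]
contact_force: [-0.1, -0.4, 0.7]
grip_width: 50.4
```

Call:
step_arm(
  moves=[0, 0, 0, 0, 0, 0, -0.1, 0, 0, 0, 0, 0, 0, -0.1],
)

```text
time: 10.52
tool_pos: [515.5, -47.6, 145.7]
tcp_rot: [-3.132, -0.59, 1.401]
contact_force: [-0.1, 1.6, -0.5]
grip_width: 50.6
```

```bash
python3 -c "
from g import *
print(get_obs()['joint_positions'])
plan(G-40*zt,Rg,8,-0.1)
for n in('side','top'):
    im=capture(n)[:,:,::-1]; cv2.imwrite(f'pics/{n}4f.png',im)
    x0,y0=(200,150) if n=='side' else (180,150)
    cv2.imwrite(f'pics/{n}4.png',cv2.resize(im[y0:y0+120,x0:x0+160],(800,600)))
"
```

```text
[-0.57009877  0.50832526  1.67061201  0.56029886  1.27680189 -0.65599056]
max [0.05 0.04 0.34 0.03 0.03 0.02]
0.04,0.04,0.34,-0.03,-0.02,0.01,-0.1,0.04,0.03,0.33,-0.02,-0.03,0.02,-0.1,0.05,0.04,0.34,-0.03,-0.02,0.01,-0.1,0.04,0.03,0.34,-0.02,-0.03,0.02,-0.1,0.04,0.03,0.33,-0.03,-0.02,0.01,-0.1,0.05,0.04,0.34,-0.02,-0.03,0.01,-0.1,0.04,0.03,0.34,-0.03,-0.02,0.02,-0.1,0.05,0.03,0.33,-0.03,-0.03,0.01,-0.1
```

View pics/side4.png

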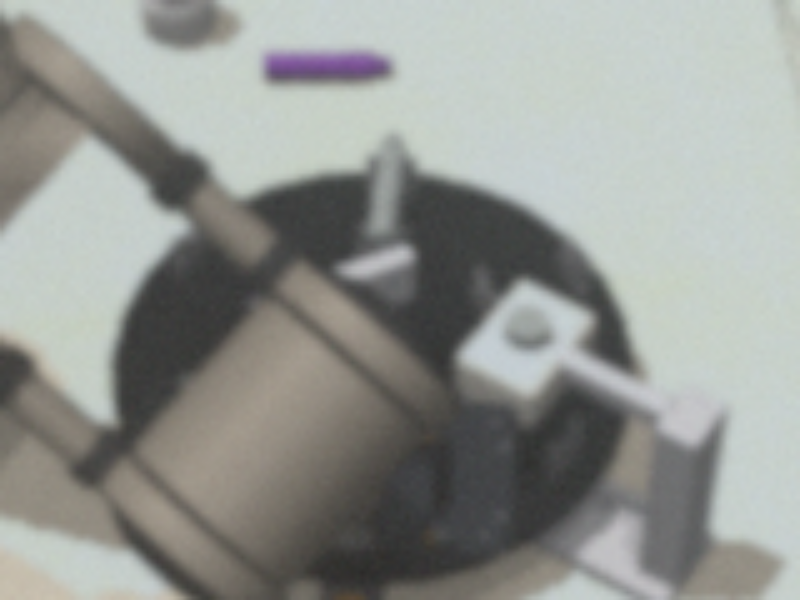

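View pics/top4.png

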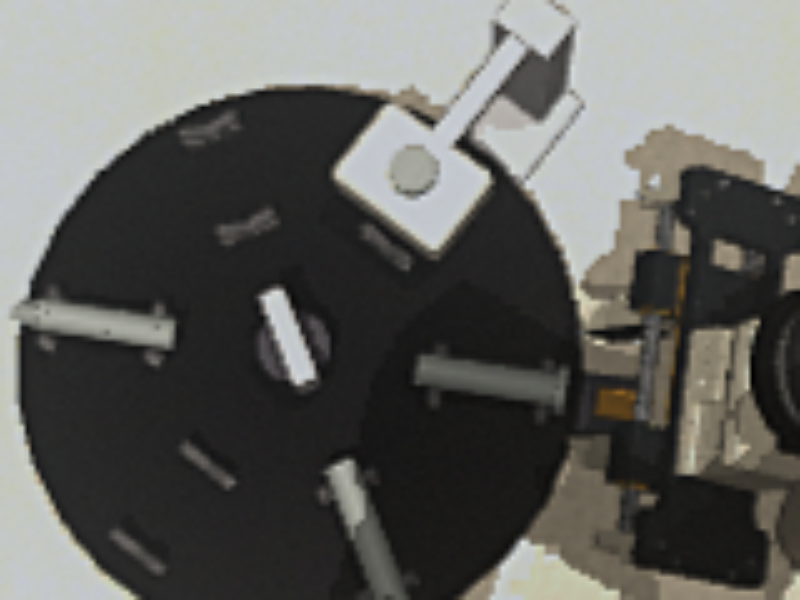

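The top view is clear: the pin runs from crop (418,370) to (568,388) and the gripper is centred on its line at y≈388. The other pins are seated and the body is well clear of the head. I'll descend along the tool axis.

Call:
step_arm(
  moves=[0.04, 0.04, 0.34, -0.03, -0.02, 0.01, -0.1, 0.04, 0.03, 0.34, -0.03, -0.02, 0.01, -0.1, 0.04, 0.04, 0.34, -0.03, -0.02, 0.01, -0.1, 0.04, 0.03, 0.34, -0.03, -0.02, 0.02, -0.1, 0.04, 0.03, 0.34, -0.03, -0.02, 0.01, -0.1, 0.04, 0.04, 0.34, -0.02, -0.03, 0.01, -0.1, 0.04, 0.03, 0.34, -0.03, -0.02, 0.02, -0.1, 0.04, 0.03, 0.34, -0.03, -0.03, 0.01, -0.1],
)

```text
time: 11.28
tool_pos: [527.9, -7.7, 101.7]
tcp_rot: [3.135, -0.574, 1.395]
contact_force: [0.3, -0.0, -1.0]
grip_width: 50.4
```

```bash
python3 -c "
from g import *
plan(G,Rg,8,-0.1)
im=capture('top')[:,:,::-1]
x0,y0=(180,150)
cv2.imwrite(f'pics/top5.png',cv2.resize(im[y0:y0+120,x0:x0+160],(800,600)))
"
```

```text
max [0.02 0.01 0.22 0.01 0.01 0.01]
-0.02,0,0.21,0.01,0,0,-0.1,-0.02,0,0.22,0.01,0.01,0.01,-0.1,-0.02,0,0.21,0,0,0,-0.1,-0.02,-0.01,0.22,0.01,0.01,0.01,-0.1,-0.02,0,0.21,0.01,0,0,-0.1,-0.02,0,0.22,0.01,0.01,0.01,-0.1,-0.02,0,0.21,0.01,0,0,-0.1,-0.02,0,0.21,0,0,0.01,-0.1
```

View pics/top5.png

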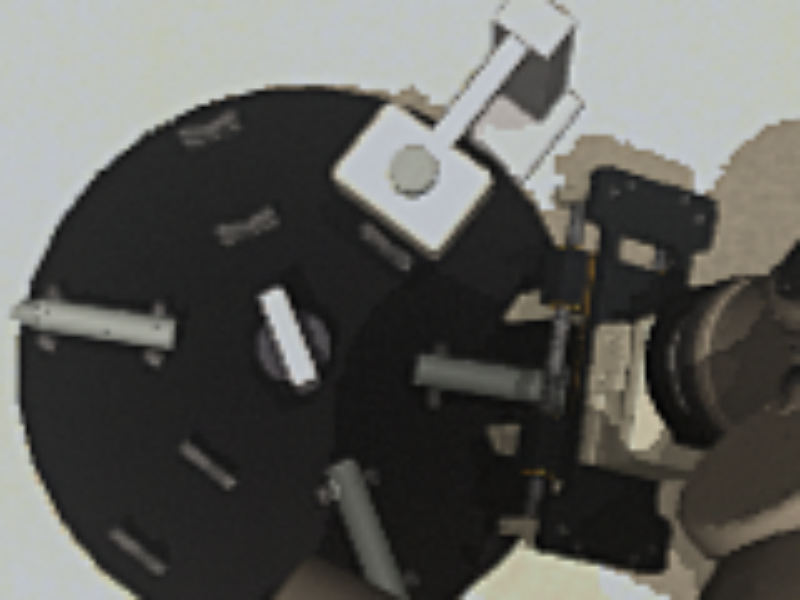

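The fingertips at crop (515,320) and (505,440) straddle the pin at y≈380, and the body clears the head.

Call:
step_arm(
  moves=[-0.02, 0, 0.21, 0, 0, 0, -0.1, -0.02, 0, 0.21, 0, 0, 0, -0.1, -0.02, 0, 0.21, 0, 0, 0, -0.1, -0.02, 0, 0.21, 0, 0, 0, -0.1, -0.02, 0, 0.21, 0, 0, 0, -0.1, -0.02, 0, 0.21, 0, 0, 0, -0.1, -0.02, 0, 0.18, 0, 0, 0, -0.1, -0.02, 0, 0.12, 0, 0, 0, -0.1],
)

```text
time: 12.0
tool_pos: [530.6, 8.4, 69.9]
tcp_rot: [3.137, -0.574, 1.394]
contact_force: [0.6, -0.2, -0.8]
grip_width: 50.8
```

```bash
python3 -c "
from g import *
plan(G,Rg,2,-0.1)
for n in('side','top'):
    im=capture(n)[:,:,::-1]; cv2.imwrite(f'pics/{n}6f.png',im)
    x0,y0=(200,150) if n=='side' else (180,150)
    cv2.imwrite(f'pics/{n}6.png',cv2.resize(im[y0:y0+120,x0:x0+160],(800,600)))
"
```

```text
max [0.01 0.   0.03 0.03 0.02 0.02]
0.01,0,-0.03,0.02,0.02,0.01,-0.1,0.01,0,-0.03,0.03,0.01,0.02,-0.1
```

View pics/top6.png

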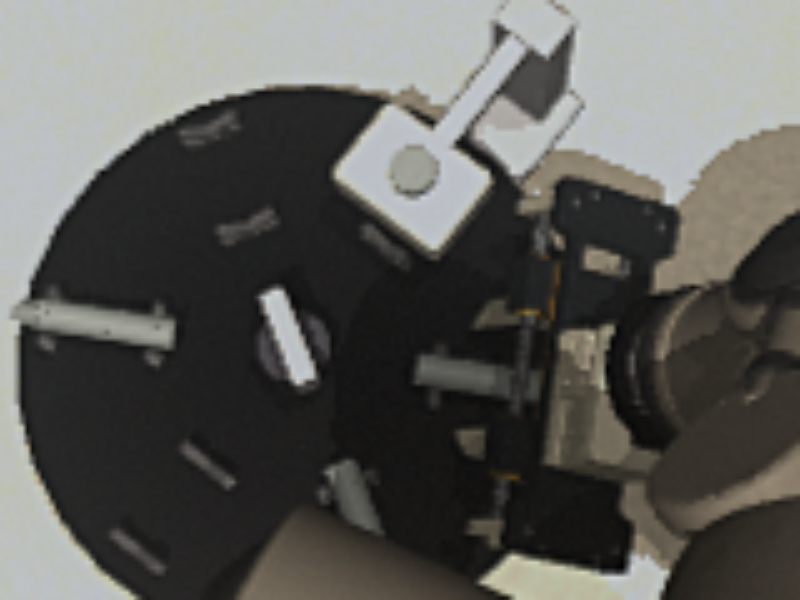

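The fingers sit either side of the pin (tips at crop (495,310) and (470,440)). I'll close now.

Call:
step_arm(
  moves=[0, 0, 0, 0, 0, 0, 1, 0, 0, 0, 0, 0, 0, 1, 0, 0, 0, 0, 0, 0, 1, 0, 0, 0, 0, 0, 0, 1, 0, 0, 0, 0, 0, 0, 1, 0, 0, 0, 0, 0, 0, 1, 0, 0, 0, 0, 0, 0, 1, 0, 0, 0, 0, 0, 0, 1],
)

```text
time: 12.77
tool_pos: [530.9, 7.9, 70.6]
tcp_rot: [3.135, -0.573, 1.395]
contact_force: [-0.0, -0.0, -1.0]
grip_width: 17.2
```

Call:
step_arm(
  moves=[0, 0, 0, 0, 0, 0, 1, 0, 0, 0, 0, 0, 0, 1, 0, 0, 0, 0, 0, 0, 1],
)

```text
time: 13.02
tool_pos: [530.9, 7.9, 70.5]
tcp_rot: [3.135, -0.573, 1.395]
contact_force: [-0.2, -0.2, -1.2]
grip_width: 17.1
```

```bash
python3 -c "
from g import *
o=get_obs();print(o['moment'])
p=o['tool_pos'];Rc=R.from_euler('xyz',o['tcp_rot'])
plan(p+[0,0,30],Rc,8,1)
plan(p+[0,0,120],Rc,8,1)
"
```

```text
[-4.33151267e-01 -2.73916434e-04 -2.19587115e-02]
max [0.11 0.01 0.16 0.   0.   0.  ]
0.1,0,-0.16,0,0,0,1,0.1,0,-0.16,0,0,0,1,0.11,0,-0.15,0,0,0,1,0.1,0,-0.16,0,0,0,1,0.1,0,-0.16,0,0,0,1,0.1,0.01,-0.16,0,0,0,1,0.1,0,-0.15,0,0,0,1,0.1,0,-0.16,0,0,0,1

max [0.41 0.01 0.63 0.   0.   0.  ]
0.41,0,-0.63,0,0,0,1,0.4,0.01,-0.63,0,0,0,1,0.41,0,-0.63,0,0,0,1,0.41,0.01,-0.63,0,0,0,1,0.4,0,-0.63,0,0,0,1,0.41,0,-0.63,0,0,0,1,0.41,0.01,-0.63,0,0,0,1,0.4,0,-0.63,0,0,0,1
```

Call:
step_arm(
  moves=[0.1, 0, -0.16, 0, 0, 0, 1, 0.1, 0, -0.16, 0, 0, 0, 1, 0.1, 0, -0.16, 0, 0, 0, 1, 0.15, 0, -0.24, 0, 0, 0, 1, 0.2, 0, -0.32, 0, 0, 0, 1, 0.2, 0, -0.32, 0, 0, 0, 1, 0.2, 0, -0.32, 0, 0, 0, 1, 0.2, 0, -0.32, 0, 0, 0, 1],
)

```text
time: 13.68
tool_pos: [529.5, 7.3, 120.9]
tcp_rot: [3.139, -0.573, 1.393]
contact_force: [0.2, -0.2, -1.7]
grip_width: 17.0
```

Call:
step_arm(
  moves=[0.4, 0, -0.63, 0, 0, 0, 1, 0.4, 0, -0.63, 0, 0, 0, 1, 0.4, 0, -0.63, 0, 0, 0, 1, 0.4, 0, -0.63, 0, 0, 0, 1, 0.3, 0, -0.4, 0, 0, 0, 1, 0, 0, 0, 0, 0, 0, 1, 0, 0, 0, 0, 0, 0, 1],
)

```text
time: 14.27
tool_pos: [529.3, 7.4, 199.4]
tcp_rot: [3.134, -0.571, 1.396]
contact_force: [-1.2, -1.0, -2.2]
grip_width: 17.0
```

```bash
python3 -c "
from g import *
o=get_obs();print(o)
for n in('side','top'):
    im=capture(n)[:,:,::-1]; cv2.imwrite(f'pics/{n}7f.png',im)
    x0,y0=(200,120) if n=='side' else (180,150)
    cv2.imwrite(f'pics/{n}7.png',cv2.resize(im[y0:y0+120,x0:x0+160],(800,600)))
"
```

```text
{'time': 14.2667, 'joint_positions': array([-0.4606733 ,  0.41412929,  1.64535329,  0.57041565,  1.30053816,
       -0.50168488]), 'dq': array([ 0.00268202, -0.02013018, -0.01215708,  0.00060825,  0.01015667,
        0.00729263]), 'tau': array([ 2.80836853e-02, -4.54433191e+01, -2.23682088e+01,  2.53075428e+00,
        1.47005875e+00,  7.14293076e-02]), 'tool_pos': array([529.34554716,   7.37062647, 199.3707288 ]), 'tcp_rot': array([ 3.1337873 , -0.57065493,  1.39643767]), 'contact_force': array([-1.16081881, -1.02668782, -2.17182792]), 'moment': array([-0.49441463,  0.02784447,  0.02877887]), 'grip_width': 17.02838390775258}
```

View pics/side7.png

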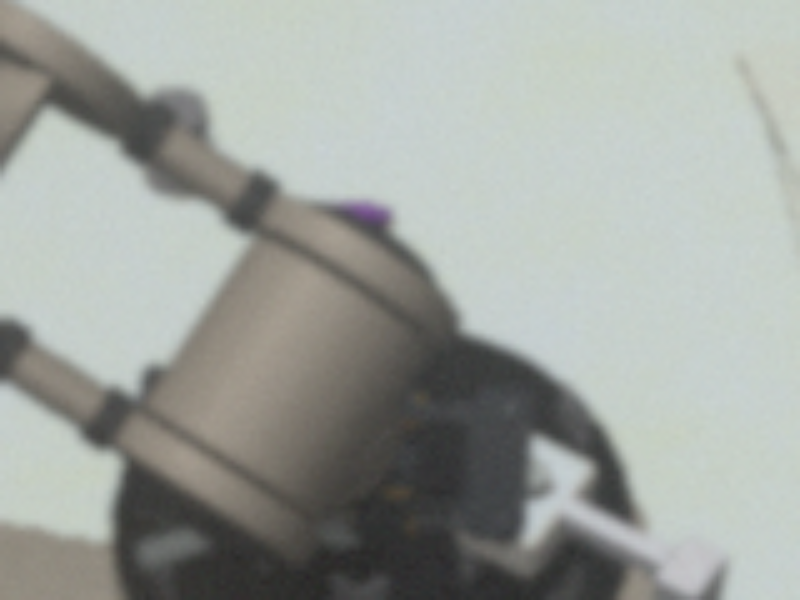

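View pics/top7.png

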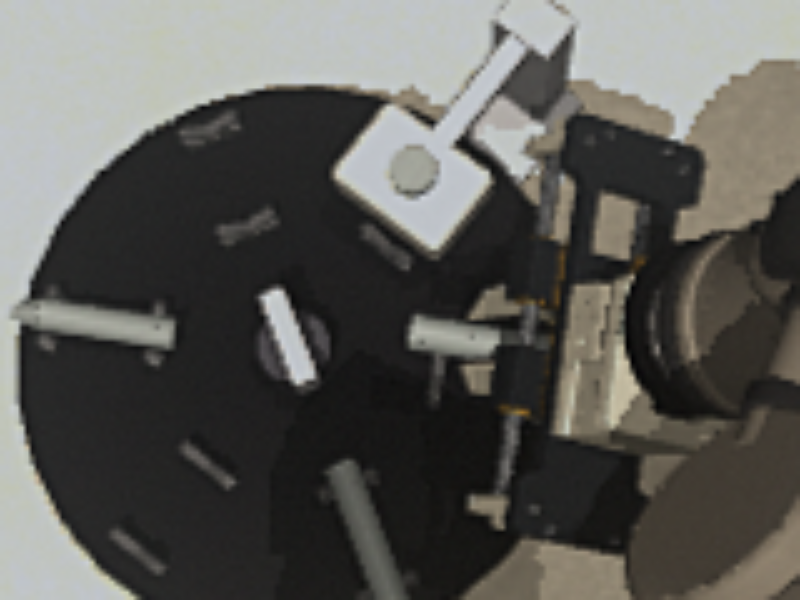

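The pin is held (17 mm opening) and the knob is unmoved. Next I'll plan a standoff in front of the camera with the final orientation.

```bash
cat > f.py <<'E'
from g import *
st=np.load('fit.npy')[0]
lens=T(st,camh([0,0,0]))[0]; L=T(st,camh([1,0,0]))[0]-lens
Ra=R.from_euler('xyz',[3.135,-0.573,1.395]); ta=np.array([530.9,7.9,70.5])
ptool=Ra.inv().apply(pin-ta); ptool[1]=0
yf=np.arctan2(L[1],L[0])
Rf=down(yf,np.degrees(0.573)-30)
def tcp(d): # tcp for pin centre at d mm before lens
    return lens+d*L-Rf.apply(ptool)
E
python3 -c "
from f import *
print(lens,L,ptool,yf,tcp(140))
h=np.r_[L[:2],0]
plan(tcp(140)+90*h+[0,0,10],Rf,24,1)"
```

```text
[ 660.74643125 -394.15109553  290.        ] [-0.68591736  0.52869403 -0.5       ] [  2.00453129   0.         -12.39447012] 2.4849220221703456 [ 565.81894776 -320.98252283  207.52166501]
max [0.5  0.48 0.35 0.21 0.28 0.63]
-0.47,0.05,-0.35,0.2,-0.28,-0.63,1,-0.48,0.03,-0.34,0.21,-0.28,-0.62,1,-0.49,0,-0.33,0.2,-0.27,-0.63,1,-0.49,-0.02,-0.32,0.21,-0.28,-0.63,1,-0.5,-0.06,-0.31,0.2,-0.28,-0.62,1,-0.5,-0.07,-0.3,0.2,-0.28,-0.63,1,-0.5,-0.11,-0.29,0.21,-0.27,-0.63,1,-0.5,-0.13,-0.28,0.2,-0.28,-0.62,1

-0.5,-0.15,-0.27,0.21,-0.28,-0.63,1,-0.5,-0.18,-0.25,0.2,-0.28,-0.63,1,-0.5,-0.21,-0.25,0.2,-0.28,-0.62,1,-0.49,-0.23,-0.22,0.21,-0.27,-0.63,1,-0.48,-0.26,-0.22,0.2,-0.28,-0.63,1,-0.48,-0.28,-0.2,0.21,-0.28,-0.62,1,-0.47,-0.3,-0.19,0.2,-0.28,-0.63,1,-0.46,-0.32,-0.18,0.2,-0.27,-0.63,1

-0.44,-0.35,-0.16,0.21,-0.28,-0.62,1,-0.43,-0.37,-0.15,0.2,-0.28,-0.63,1,-0.42,-0.39,-0.14,0.2,-0.28,-0.63,1,-0.41,-0.41,-0.12,0.21,-0.27,-0.62,1,-0.39,-0.43,-0.11,0.2,-0.28,-0.63,1,-0.37,-0.45,-0.09,0.21,-0.28,-0.62,1,-0.35,-0.46,-0.09,0.2,-0.28,-0.63,1,-0.33,-0.48,-0.06,0.2,-0.28,-0.63,1
```

Call:
step_arm(
  moves=[-0.47, 0.05, -0.38, 0.2, -0.28, -0.63, 1, -0.48, 0.03, -0.37, 0.2, -0.28, -0.63, 1, -0.49, 0, -0.36, 0.2, -0.28, -0.63, 1, -0.49, -0.02, -0.35, 0.2, -0.28, -0.63, 1, -0.5, -0.06, -0.34, 0.2, -0.28, -0.62, 1, -0.5, -0.07, -0.32, 0.2, -0.28, -0.63, 1, -0.5, -0.11, -0.3, 0.2, -0.28, -0.63, 1, -0.5, -0.13, -0.29, 0.2, -0.28, -0.62, 1],
)

```text
time: 15.03
tool_pos: [516.3, -88.9, 199.8]
tcp_rot: [3.08, -0.403, 1.795]
contact_force: [-0.6, -0.3, -2.8]
grip_width: 17.4
```

Call:
step_arm(
  moves=[-0.5, -0.15, -0.27, 0.2, -0.28, -0.63, 1, -0.5, -0.18, -0.25, 0.2, -0.28, -0.63, 1, -0.5, -0.21, -0.25, 0.2, -0.28, -0.62, 1, -0.49, -0.23, -0.22, 0.2, -0.28, -0.63, 1, -0.48, -0.26, -0.22, 0.2, -0.28, -0.63, 1, -0.48, -0.28, -0.2, 0.2, -0.28, -0.63, 1, -0.47, -0.3, -0.19, 0.2, -0.28, -0.63, 1, -0.46, -0.32, -0.18, 0.2, -0.28, -0.63, 1],
)

```text
time: 15.7
tool_pos: [507.3, -185.4, 196.3]
tcp_rot: [3.09, -0.234, 2.17]
contact_force: [-0.5, -0.0, -1.1]
grip_width: 17.2
```

```bash
python3 -c "
from f import *
print(get_obs()['joint_positions'])
h=np.r_[L[:2],0]
plan(tcp(140)+90*h+[0,0,10],Rf,8,1)"
```

```text
[-0.57451068  0.49845629  1.38844126  0.13856385  1.45302058 -1.19774652]
max [0.4  0.44 0.25 0.18 0.32 0.57]
-0.4,-0.31,-0.25,0.17,-0.31,-0.57,1,-0.39,-0.34,-0.23,0.17,-0.32,-0.56,1,-0.39,-0.35,-0.23,0.17,-0.31,-0.57,1,-0.37,-0.37,-0.21,0.17,-0.32,-0.57,1,-0.36,-0.38,-0.2,0.18,-0.31,-0.57,1,-0.36,-0.4,-0.18,0.17,-0.31,-0.56,1,-0.34,-0.42,-0.17,0.17,-0.32,-0.57,1,-0.32,-0.44,-0.16,0.17,-0.31,-0.57,1
```

Call:
step_arm(
  moves=[-0.4, -0.31, -0.25, 0.17, -0.31, -0.57, 1, -0.39, -0.34, -0.23, 0.17, -0.32, -0.57, 1, -0.38, -0.35, -0.23, 0.17, -0.31, -0.57, 1, -0.37, -0.37, -0.21, 0.17, -0.32, -0.57, 1, -0.36, -0.38, -0.2, 0.17, -0.31, -0.57, 1, -0.36, -0.4, -0.18, 0.17, -0.31, -0.57, 1, -0.34, -0.42, -0.17, 0.17, -0.32, -0.57, 1, -0.32, -0.44, -0.16, 0.17, -0.31, -0.57, 1],
)

```text
time: 16.37
tool_pos: [501.5, -274.5, 206.3]
tcp_rot: [-3.14, -0.065, 2.504]
contact_force: [-0.4, 0.2, -2.3]
grip_width: 16.8
```

Call:
step_arm(
  moves=[0, 0, 0, 0, 0, 0, 1, 0, 0, 0, 0, 0, 0, 1, 0, 0, 0, 0, 0, 0, 1],
)

```text
time: 16.62
tool_pos: [500.4, -274.3, 203.5]
tcp_rot: [-3.141, -0.07, 2.503]
contact_force: [-0.5, 0.5, -1.6]
grip_width: 17.2
```

```bash
python3 -c "
from f import *
print(get_obs()['joint_positions'])
plan(tcp(140),Rf,8,1)
for n in('side','top'):
    im=capture(n)[:,:,::-1]; cv2.imwrite(f'pics/{n}8f.png',im)
    x0,y0=(240,270) if n=='side' else (320,90)
    cv2.imwrite(f'pics/{n}8.png',cv2.resize(im[y0:y0+150,x0:x0+200],(800,600)))
"
```

```text
[-6.35744892e-01  4.84977267e-01  1.36664899e+00  1.56545594e-05
  1.36032481e+00 -1.56750022e+00]
max [0.5  0.02 0.06 0.01 0.04 0.04]
-0.5,0.01,-0.06,0,-0.04,0.03,1,-0.5,0.01,-0.06,0,-0.04,0.03,1,-0.5,0.01,-0.06,-0.01,-0.03,0.03,1,-0.5,0.02,-0.05,0,-0.04,0.04,1,-0.5,0.01,-0.06,0,-0.04,0.03,1,-0.5,0.01,-0.05,0,-0.04,0.03,1,-0.5,0.02,-0.05,-0.01,-0.03,0.03,1,-0.5,0.02,-0.05,0,-0.04,0.03,1
```

View pics/side8.png

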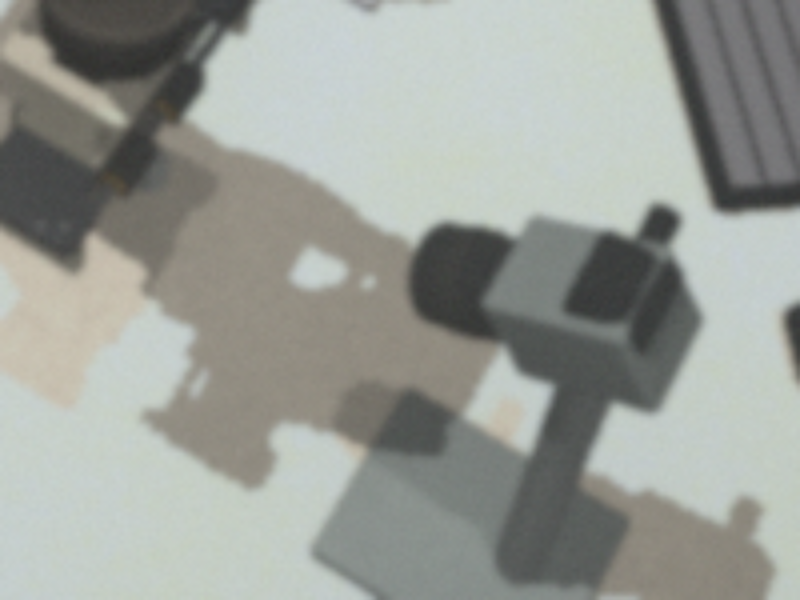

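View pics/top8.png

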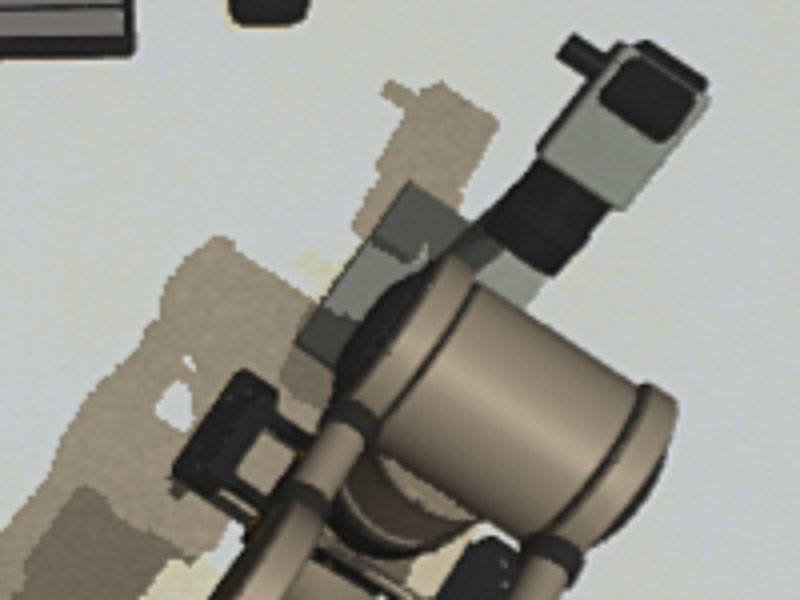

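I can't see the pin at the standoff because the gripper covers it in both views. I'll check the in-hand pose against the earlier picture taken after the lift, where its tail was visible.

```bash
python3 -c "
from f import *
Rl=R.from_euler('xyz',[3.1338,-0.5707,1.3964]); tl=np.array([529.35,7.37,199.37])
c=tl+Rl.apply(ptool); pax=Rl.apply(Ra.inv().apply(out)); print(c,pax)
lat=np.cross(pax,[0,0,1]);lat/=np.linalg.norm(lat); up=np.cross(lat,pax)
im=cv2.imread('pics/top7f.png')
x0,y0=(240,190)
big=cv2.resize(im[y0:y0+60,x0:x0+80],(800,600),interpolation=cv2.INTER_CUBIC)
for dp,col in((0,(0,0,255)),(10,(0,255,0)),(-10,(255,80,0))):
    a=np.radians(dp); ax=pax*np.cos(a)+up*np.sin(a); u=np.cross(lat,ax)
    th=np.linspace(0,2*np.pi,40)
    ring=[c-40*ax+9*(np.cos(s)*lat+np.sin(s)*u) for s in th]
    cv2.polylines(big,[np.round((proj('top',ring)-[x0,y0]+.5)*10).astype(int)],True,col,1)
    for s in(-9,9):
        l=[c-40*ax+s*lat,c+34*ax+s*lat]
        cv2.polylines(big,[np.round((proj('top',l)-[x0,y0]+.5)*10).astype(int)],False,col,1)
cv2.imwrite('pics/top7o.png',big)
"
```

```text
[528.3858035    2.45403977 210.88280571] [-0.17710724 -0.98418888  0.00229663]
```

View pics/top7o.png

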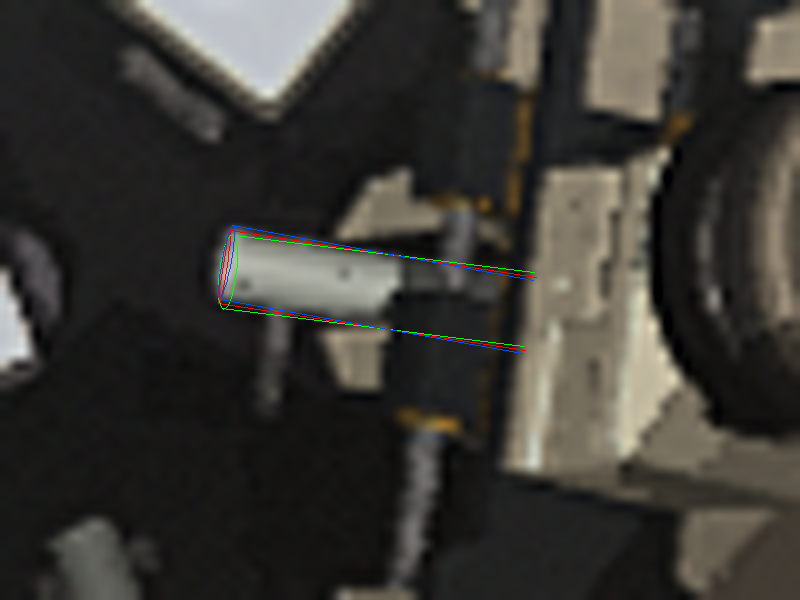

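The predicted outline (red) matches the visible tail in the top view, with its end at crop (225,265). The axial and lateral hold agree to about 1 mm; pitch can't be resolved from above. I'll move in to the final pose.

Call:
step_arm(
  moves=[-0.5, 0.01, -0.06, 0, -0.04, 0.03, 1, -0.5, 0.01, -0.06, 0, -0.04, 0.03, 1, -0.5, 0.01, -0.06, 0, -0.04, 0.03, 1, -0.5, 0.01, -0.06, 0, -0.04, 0.03, 1, -0.5, 0.01, -0.06, 0, -0.04, 0.03, 1, -0.5, 0.01, -0.06, 0, -0.04, 0.03, 1, -0.4, 0.01, -0.05, 0, -0.04, 0.03, 1, -0.3, 0.01, -0.05, 0, -0.04, 0.03, 1],
)

```text
time: 17.38
tool_pos: [563.0, -314.4, 205.8]
tcp_rot: [3.14, -0.056, 2.484]
contact_force: [-0.2, 0.2, -2.2]
grip_width: 17.1
```

Call:
step_arm(
  moves=[0, 0, 0, 0, 0, 0, 1, 0, 0, 0, 0, 0, 0, 1],
)

```text
time: 17.55
tool_pos: [563.7, -314.2, 205.0]
tcp_rot: [3.14, -0.057, 2.484]
contact_force: [-0.8, 0.6, -1.6]
grip_width: 17.2
```

```bash
python3 -c "
from f import *
print(tcp(140),Rf.as_euler('xyz'))
plan(tcp(140),Rf,2,1)
for n in('side','top'):
    im=capture(n)[:,:,::-1]; cv2.imwrite(f'pics/{n}9f.png',im)
    x0,y0=(240,270) if n=='side' else (320,90)
    cv2.imwrite(f'pics/{n}9.png',cv2.resize(im[y0:y0+150,x0:x0+200],(800,600)))
"
```

```text
[ 565.81894776 -320.98252283  207.52166501] [ 3.14159265 -0.04940122  2.48492202]
max [0.14 0.1  0.07 0.02 0.05 0.01]
-0.14,-0.1,-0.07,0.01,-0.05,-0.01,1,-0.14,-0.1,-0.07,0.02,-0.05,0,1
```

View pics/side9.png

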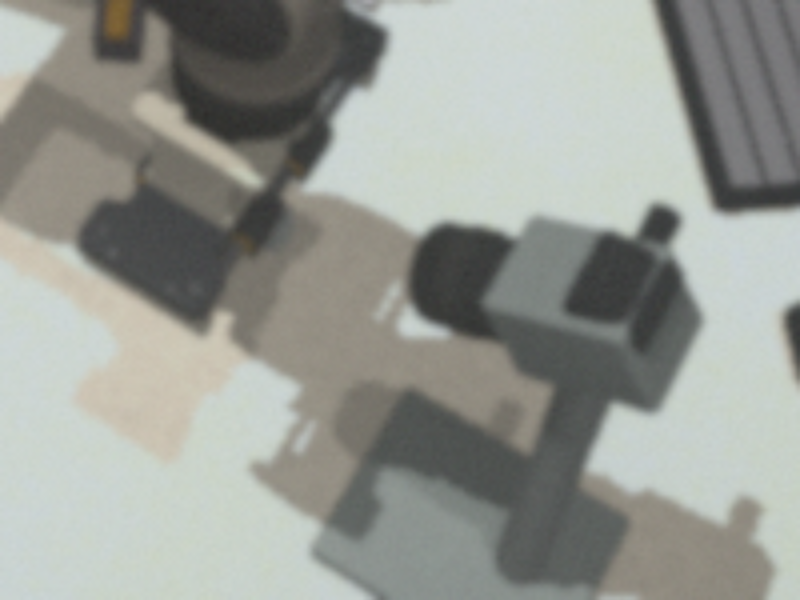

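View pics/top9.png

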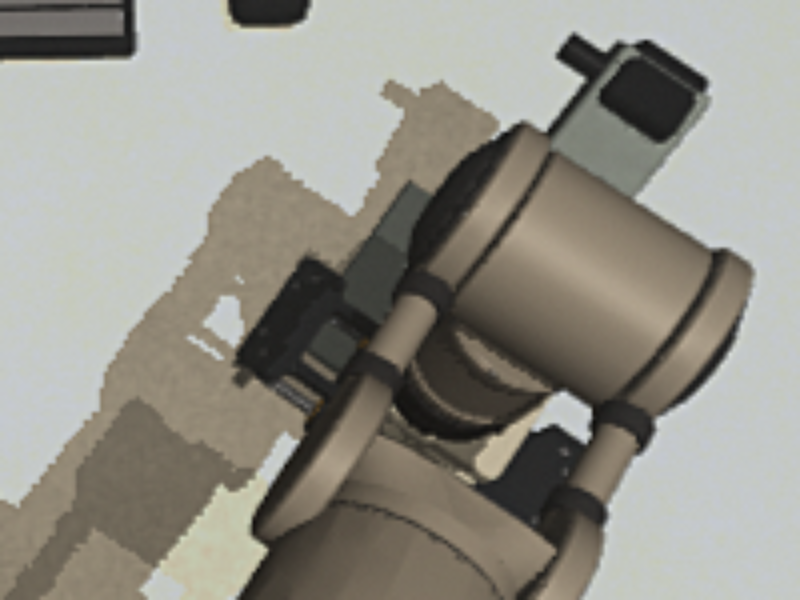

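Call:
step_arm(
  moves=[-0.14, -0.1, -0.08, 0.01, -0.05, 0, 1, -0.14, -0.1, -0.08, 0.01, -0.05, 0, 1, 0, 0, 0, 0, 0, 0, 1],
)

```text
time: 17.9
tool_pos: [565.2, -320.7, 208.6]
tcp_rot: [3.142, -0.049, 2.485]
contact_force: [0.5, 0.7, -2.1]
grip_width: 17.1
```

```bash
cat > chk.py <<'E'
from f import *
import sys
o=get_obs();Rc=R.from_euler('xyz',o['tcp_rot']);p=o['tool_pos']
c=p+Rc.apply(ptool);ax=Rc.apply(Ra.inv().apply(out));face=c+40*ax
M=np.array([L,np.r_[-L[1],L[0],0]/np.hypot(L[0],L[1]),[0,0,0]]);M[2]=np.cross(M[0],M[1])
print('t',o['time'],'face',M@(face-lens),'cen',M@(c-lens),'ang',np.degrees(np.arccos(-ax@L)),p,o['grip_width'])
plan(tcp(140),Rf,1,1)
lat=np.cross(ax,[0,0,1]);lat/=np.linalg.norm(lat);u=np.cross(lat,ax)
th=np.linspace(0,2*np.pi,40)
for n in('side','top'):
    im=capture(n)[:,:,::-1]; cv2.imwrite(f'pics/{n}{sys.argv[1]}f.png',im)
    x0,y0=(265,290) if n=='side' else (370,100)
    big=cv2.resize(im[y0:y0+75,x0:x0+100],(800,600),interpolation=cv2.INTER_CUBIC)
    for d,r in((40,13),(34,13),(-40,9)):
        ring=[c+d*ax+r*(np.cos(s)*lat+np.sin(s)*u) for s in th]
        cv2.polylines(big,[np.round((proj(n,ring)-[x0,y0]+.5)*8).astype(int)],True,(0,0,255),1)
    cv2.imwrite(f'pics/{n}{sys.argv[1]}.png',big)
E
python3 chk.py 10
```

```text
t 17.9 face [100.03925387   0.17726076   1.29409011] cen [140.03925258   0.18739406   1.29480408] ang 0.014550876891123353 [ 565.16491289 -320.7143958   208.62333787] 17.12262504031515
max [0.04 0.01 0.05 0.   0.   0.  ]
-0.04,0.01,0.05,0,0,0,1
```

View pics/side10.png

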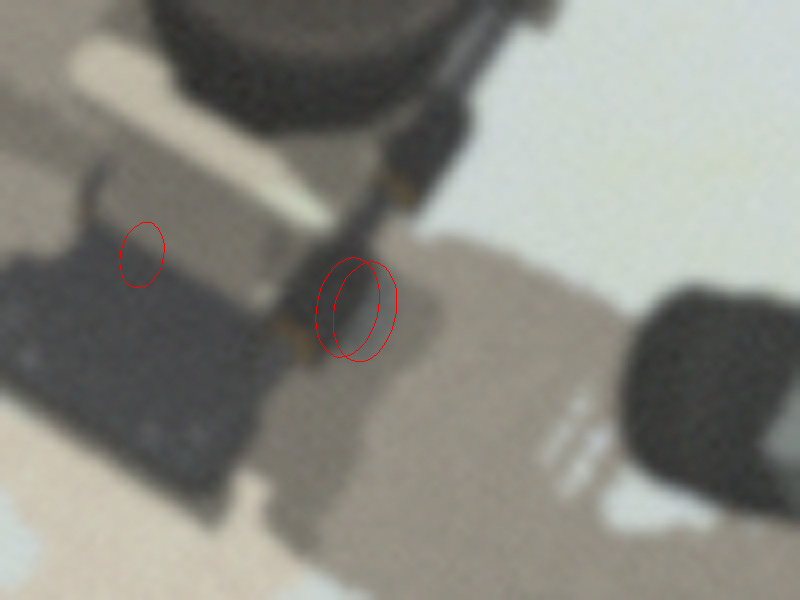

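View pics/top10.png

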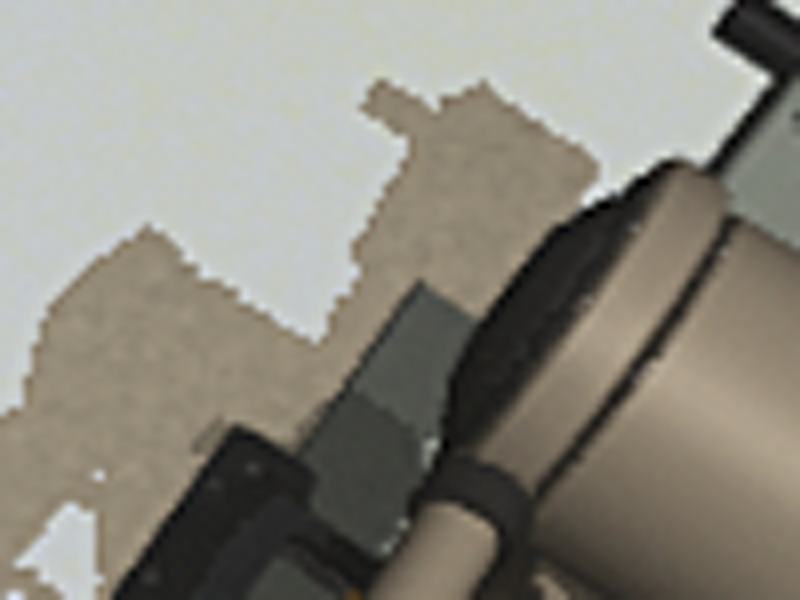

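```bash
python3 -c "
import cv2,numpy as np
from f import *
acc=[]
for i in range(6): acc.append(capture('side')[:,:,::-1].astype(float))
im=np.mean(acc,0)
x0,y0=295,312
c=im[y0:y0+30,x0:x0+40]
c=np.clip((c-30)*1.7,0,255).astype(np.uint8)
cv2.imwrite('pics/side11.png',cv2.resize(c,(800,600),interpolation=cv2.INTER_CUBIC))
o=get_obs();Rc=R.from_euler('xyz',o['tcp_rot']);p=o['tool_pos'];print(p)
q=p+Rc.apply(ptool);ax=Rc.apply(Ra.inv().apply(out));print((proj('side',[q+40*ax])-[x0,y0]+.5)*20)
"
```

```text
[ 565.12325821 -320.05140549  208.09147176]
[[311.33642964 335.49916707]]
```

View pics/side11.png

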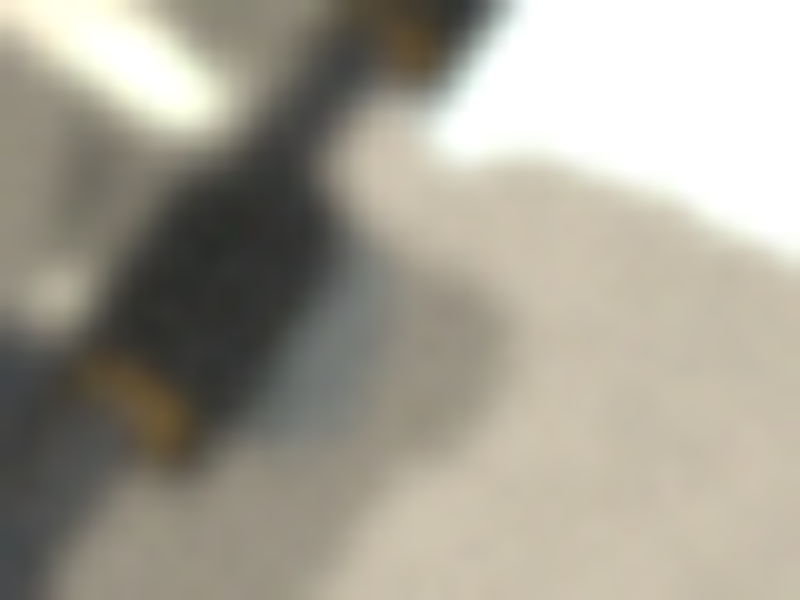

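The enhanced side view shows the blue-grey flange edge at crop x≈390, y 215–435. The prediction was a right edge at 391 and y 210–460, so both position and pitch are confirmed. I'll do one last check of the table and bystanders in the pictures I already have.

View pics/side10f.png

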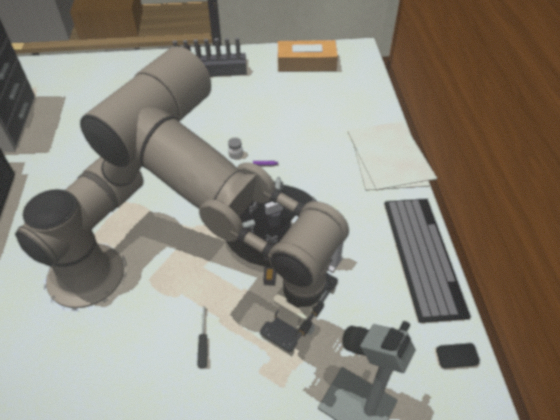

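View pics/top10f.png

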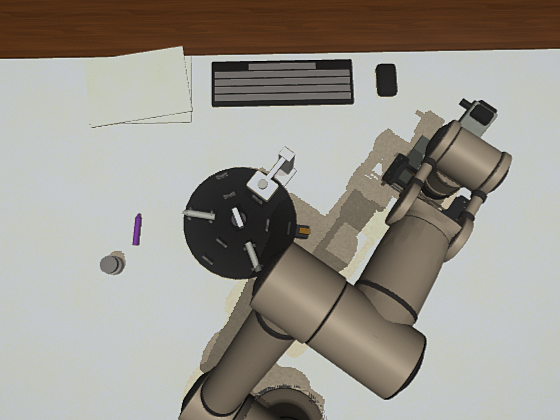

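The top view shows the knob turned one position (237,218) and the tapered and plain pins seated at (198,214) and (252,256). The jar at (112,264) is where it started, and so is the screwdriver at side (203,345). I'll hand in now.

```bash
python3 -c "
from plant import *
print(get_obs()['tool_pos'],get_obs()['grip_width'],close_job())
print(get_obs()['tool_pos'],get_obs()['time'])"
```

```text
the job is handed in; nothing more can be done
[ 565.12325821 -320.05140549  208.09147176] 17.448011976418965 None
the job is handed in; nothing more can be done
```

The job is handed in at about 18 s of the 48 s allowed, with the flanged pin held in front of the inspection camera. `close_job()` reports no verdict.

**What I did:** I gripped the bar knob and turned the table 60° clockwise, then let go; the pin came to rest at the brass pointer. I picked the pin with the gripper tilted 33° outward to clear the scan head. I then moved it to the camera so that its flanged end tips up 30°.

**Last checks:**
- **Pin pose:** from the arm pose and my camera fit, the face is about 100 mm in front of the lens and within about 2 mm of its axis. The pin is aligned to under 1°. The camera fit itself is good to about 1 px (2–3 mm).
- **Picture check:** the enhanced side view shows the flange's visible edge where I predicted it. Most of the pin is hidden by the gripper, so that edge is the only direct check of the final pose.
- **Grip:** the opening held at about 17 mm on the 18 mm shaft, with no sign of slipping.
- **Rest of the scene:** the table stays one detent on, and the other two pins are in their seats. The jar and screwdriver look unmoved. I saw no sign of contact with the camera or its stand.

No check failed or disagreed.

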